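Put up the urn card from the back of the hook

ROBOT

A 6-joint arm with a two-finger parallel gripper is mounted at the origin on the work surface. World frame = base frame: x ahead of the robot, y to its left, z up, the work surface at z = 0. Lengths are in mm, angles in rad, forces in N, time in s.
With the tool pointing down it reaches from about 350 to 975 mm from the base axis. Payload 7.1 kg.
Tool frame: the origin (TCP) lies at the very end of the fingers, on their centre line; the grasp point (between the pads) lies 19 mm behind it (ctrl.grip_point_offset is the distance from the TCP to the grasp point, in mm); z points along the fingers, y is the direction in which the jaws open and shut (so a half turn about z gives the same grasp; the last joint's range is limited). The gripper opens to 88 mm and grips with 3 to 60 N. Pads are 20 mm wide; open, the fingers measure 115 mm over their backs; the gripper's body (75 mm by 178 mm) begins 61 mm behind the grasp point.
Start: joints at [1.163, 0.423, 1.63, -0, 1.089, -0.019], TCP at [236.892, 578.349, 222.675] pointing down, gripper open.
Joint ranges: [-3, 3], [-0.9, 2.11], [0.09, 2.58], [-1.31, 4.45], [0.11, 2.69], [-2.54, 2.54]. Speed limits (rad/s): [2.39, 2.39, 3.01, 3.14, 3.14, 3.14].

INTERFACE

Orientations are given as a rotation vector (axis times angle).
In Python, from workcell import ctrl gives the robot as it stands.
- The arm moves only by the tool move_arm, never from a script. Its argument "increments" is one flat list of numbers, 5 for each row, row after row: the closure in counts, from 0 (fully open) to 255 (shut), then the shift along the tool's x, y, z in mm, then the turn about the tool's z in degrees. In form: [grip, dx, dy, dz, yaw, grip, dx, dy, dz, yaw, ...]. A call has 1 to 12 rows; each row is the pose to reach, as a shift and turn from the pose measured when the call began, along the tool's axes at that moment; what a row does not reach only later rows make up. A row lasts 1/8 s, in which the tool goes at most 62.5 mm and 10.7 degrees, less where a joint would pass 70% of its speed; a pose out of reach is approached as far as the arm can. A call with a gripper value outside its range is refused whole. The fingers move at their own pace and stop on an object; the grip force is fixed at half the most. Time passes only in rows, so rows that repeat a pose let the fingers close. It gives the time, the measured TCP pose, the force and the opening at its end, in the units of the state.
- ctrl.get_obs(): the state, without advancing time (a new reading comes with each control period).
- ctrl.get_image(name): name is "scene" or "top"; returns a dict with "frame" (420x560x3 uint8, red, green, blue), "vertical_fov" (degrees; the focal length in pixels is half the picture's height over the tangent of half this angle, whatever the lens; pixels are square), "cx", "cy" (the principal point, pixels), "pose" (4x4, takes a point from camera to world coordinates). Camera axes: x right, y down, z forward; pixel columns grow to the right and rows downward; lengths in mm; the calibration is good to about 2 mm. A picture is of the moment at which its call begins. There is no depth.
- ctrl.close_job(): hands the job in, once; it reports no verdict.
The state is a dict: "t": time; "qpos": joint angles; "qvel": joint speeds; "joint_torque": joint torques, N m; "ee_pos": TCP position; "orientation": TCP orientation; "ft_force": force on the tool from outside, world axes, zero at the start; "moment": the same for the moment, N m; "width": finger opening in mm.
Only numpy, scipy, OpenCV 4.12 (cv2) and the standard library are available. Lean on these libraries where they do the work, as an engineer would, in place of code of your own. Each camera call takes 0.05 s, during which the arm holds its last target.

TASK

The green card is needed in the card holder, but it hangs at the back of a crowded hook. First hang the red and the yellow card from in front of it on the spare hook, leaving the green one on its hook; then take the green card and slide it, upright and centred, down between the holder's back strip and its sprung clip until it stands fully home on the ledge, pressing firmly but without forcing it. Do not disturb the mug, the bowl or the oil bottle.

Things in the scene. Friction and masses are not known exactly. Their poses are not given: they have to be found in the camera images.
- green_c (a point): stiff green card, hanging upright: 44 wide (y), 4 thick (x), 120 tall (z), about 40 g, lower edge rounded, white picture panel low down. Point: the card's centre. Window to hang by: 24 wide, from 2 to 32 above the centre; above it a solid head 28 tall, to be pinched by its side edges, 44 apart. At the rear place of the crowded hook, axes as the hook's.
- red_c (a point): stiff red card, hanging upright: 44 wide (y), 4 thick (x), 120 tall (z), about 40 g, lower edge rounded, white picture panel low down. Point: the card's centre. Window to hang by: 24 wide, from 2 to 32 above the centre; above it a solid head 28 tall, to be pinched by its side edges, 44 apart. 30 or 60 in front of the green card (yellow has the other place).
- yellow_c (a point): stiff yellow card, hanging upright: 44 wide (y), 4 thick (x), 120 tall (z), about 40 g, lower edge rounded, white picture panel low down. Point: the card's centre. Window to hang by: 24 wide, from 2 to 32 above the centre; above it a solid head 28 tall, to be pinched by its side edges, 44 apart. 30 or 60 in front of the green card (red has the other place).
- hook_full (a point): crowded hook on a fixed wooden stand: level flat steel bar 10 wide (y), 6 thick. Point: on the bar's top face at the rearmost hanging place; x points into the stand, z up. Bar runs from x -87 (free end, tip 5 thick standing 10 above the bar) to +42 (thin upright rods at y -60 and +60, joined by a bar at hook height). A card hangs by its window's top edge, its centre 32 below this point. The three cards hang here.
- hook_spare (a point): spare (empty) hook on a fixed wooden stand: level flat steel bar 10 wide (y), 6 thick. Point: on the bar's top face at the rearmost hanging place; x points into the stand, z up. Bar runs from x -87 (free end, tip 5 thick standing 10 above the bar) to +42 (thin upright rods at y -60 and +60, joined by a bar at hook height). A card hangs by its window's top edge, its centre 32 below this point. Red and yellow go here, any order.
- stand_full: wooden stand of the crowded hook, origin on the counter 200 under the hook's point, same axes. A narrow shelf 150 wide overhangs the hook: underside 258 up, 14 thick, from x +6 to +47, small jars on it (from x +11) to 322 up. No room to come straight down on the rear places: the gripper must come tilted from the free end's side.
- stand_spare: wooden stand of the spare hook, origin on the counter 200 under the hook's point, same axes. A narrow shelf 150 wide overhangs the hook: underside 258 up, 14 thick, from x +6 to +47, small jars on it (from x +11) to 322 up. No room to come straight down on the rear places: the gripper must come tilted from the free end's side.
- seat (a point): Card holder, fixed: aluminium back strip 32 wide leaning 15 degrees back. Point: on the strip's front face, mid-width, at the top of the ledge. x points into the strip, y across, z up along it (strip reaches 100 up). Card home: lower edge on the ledge, centre at z 60, y 0, x -2, parallel to the strip. Ledge 80 wide, 18 deep. The clip's side arms, 68 apart (clear), pass beside the card.
- mouth (a point): top of the clip's mouth on the strip's face, 67 above the seat along z, same axes. The clip (76 wide, a bar) presses on the strip 32 below this; its black lip flares out from there to about 20 before the face here. Lower the card's edge in near the face; it wedges the clip open with roughly 4 to 8 N (more if the card is tilted); then the ledge is felt as a hard stop.
- clip (a joint): opening angle of the sprung clip (rad), 0 shut, about 0.1 with a card under it; pivot along the seat's y, low down behind the strip's face; the spring closes it with about 4 N at the jaw when shut, 6.5 N on a card.
- mug: blue mug, radius 34, 80 tall, bystander; origin at the centre of its underside
- bowl: small steel bowl, radius 45, 40 tall, bystander; origin at the centre of its underside
- oil: amber oil bottle with yellow cap, radius 30, 190 tall, bystander; origin at the centre of its underside
- ledge: the holder's ledge, 80 x 24 x 6; its origin is 50 below the seat along the strip, same axes; the card's lower edge comes to rest on it

How it is judged (in metres and radians):
On the way:
1. the red and the yellow card hang released on the spare hook, the green one still on the crowded hook (x of red_c in the frame of hook_spare between -0.083 and 0.042 m and y of red_c in the frame of hook_spare between -0.016 and 0.016 m and z of red_c in the frame of hook_spare between -0.04 and -0.026 m and angle between each of red_c, yellow_c, green_c's own z axis and vertical below 0.2 rad and contact force between the fingers and red below 0.1 N and x of yellow_c in the frame of hook_spare between -0.083 and 0.042 m and y of yellow_c in the frame of hook_spare between -0.016 and 0.016 m and z of yellow_c in the frame of hook_spare between -0.04 and -0.026 m and contact force between the fingers and yellow below 0.1 N and x of green_c in the frame of hook_full between -0.083 and 0.042 m and y of green_c in the frame of hook_full between -0.016 and 0.016 m and z of green_c in the frame of hook_full between -0.04 and -0.026 m and contact force between the fingers and green below 0.1 N), for 0.2 s.
At the end, for the whole second after the job is handed in: The red and the yellow card hang freely on the spare hook, upright; the green card stands in the holder under the clip (clip held open by it), its lower edge on the ledge within 4 mm, centred within 12 mm, lying against the back strip and parallel to it within about 6 degrees, released; all at rest (x of red_c in the frame of hook_spare between -0.083 and 0.042 m and y of red_c in the frame of hook_spare between -0.016 and 0.016 m and z of red_c in the frame of hook_spare between -0.04 and -0.026 m and angle between each of red_c, yellow_c's own z axis and vertical below 0.2 rad and contact force between the fingers and red below 0.1 N and x of yellow_c in the frame of hook_spare between -0.083 and 0.042 m and y of yellow_c in the frame of hook_spare between -0.016 and 0.016 m and z of yellow_c in the frame of hook_spare between -0.04 and -0.026 m and contact force between the fingers and yellow below 0.1 N and x of green_c in the frame of seat between -0.0065 and 0.003 m and y of green_c in the frame of seat between -0.012 and 0.012 m and z of green_c in the frame of seat between 0.056 and 0.064 m and angle between the z axis of green_c and the z axis of seat, either way round below 0.1 rad and angle between the y axis of green_c and the y axis of seat, either way round below 0.14 rad and value of joint clip above 0.05 rad and linear speed of each of red, yellow, green below 0.03 m/s); the robot touches nothing.
It fails at once if the mug pushed more than 25 mm or tipped (distance of mug from where it was at the start of the episode above 0.025 m or angle between mug's own z axis and vertical above 0.4 rad).
It fails at once if the bowl pushed more than 25 mm or tipped (distance of bowl from where it was at the start of the episode above 0.025 m or angle between bowl's own z axis and vertical above 0.4 rad).
It fails at once if the oil pushed more than 25 mm or tipped (distance of oil from where it was at the start of the episode above 0.025 m or angle between oil's own z axis and vertical above 0.4 rad).
It fails at once if the green card driven hard onto the ledge (over 40 N) (contact force between green and ledge above 40 N).
It also fails if it takes over 72 s, if anything falls off the work surface, if the arm or the gripper's body presses on something with over 40 N, if the wrist force passes 120 N, or if a joint passes its speed limit or range.

## Working session

There is one attempt and no reset: what is moved stays moved. The work goes in short steps, Python scripts to look and compute and a tool call to move; the robot and the scene stay as the last step left them, time stands still between calls to the robot, and variables do not carry over. Pictures are saved under pics/ and viewed, and the job is handed in when it is done.

Besides the shell and the picture viewer there is one more tool, called after "Emit:" as name(argument=value, ...), one argument or row to a line, values as JSON. move_arm: Moves the arm, as the interface text tells. Its arguments: {"type":"object","properties":{"increments":{"type":"array","items":{"type":"number"}}},"required":["increments"]}

```bash
mkdir -p pics; ls
python3 - <<'E'
from workcell import ctrl
import cv2,numpy as np
print(ctrl.get_obs())
print([a for a in dir(ctrl) if a[0]!='_'])
for n in("scene","top"):
    i=ctrl.get_image(n); cv2.imwrite(f"pics/{n}0.png",i["frame"][:,:,::-1]); print(n,i["vertical_fov"],i["cx"],i["cy"],np.round(i["pose"],4).tolist())
E
```

```text
pics
{'t': 0.0, 'qpos': array([ 1.16299061e+00,  4.23871462e-01,  1.63068723e+00,  4.12852138e-05,
        1.08861429e+00, -1.90237714e-02]), 'qvel': array([-0.00140137, -0.00012333,  0.00012804, -0.00078719, -0.00017287,
        0.00112774]), 'joint_torque': array([ 2.05333217e-04, -5.44629157e+01, -2.73672026e+01,  6.43466832e-02,
        2.27674964e-02, -1.02405261e-04]), 'ee_pos': array([236.66884683, 577.84689705, 221.8836771 ]), 'orientation': array([-6.06816162e-01, -3.08205212e+00,  2.41361388e-03]), 'ft_force': array([-0.14824495, -1.39195023, -0.81506955]), 'moment': array([ 0.02496503, -0.04397863, -0.02313651]), 'width': 87.78365842998433}
['Unreachable', 'close_job', 'get_image', 'get_obs', 'grip_point_offset']
scene 51.38706224751891 286.41600877762306 208.05604505682095 [[0.8508, 0.3245, -0.4133, 932.861], [0.5251, -0.5532, 0.6467, -708.8253], [-0.0188, -0.7672, -0.6411, 743.1111], [0.0, 0.0, 0.0, 1.0]]
top 46.40930171290253 288.47400518495306 205.361277271513 [[-0.0075, -0.9841, 0.1776, 343.2655], [-0.9994, 0.0132, 0.0307, -115.8161], [-0.0325, -0.1773, -0.9836, 1227.6319], [0.0, 0.0, 0.0, 1.0]]
```

View pics/scene0.png

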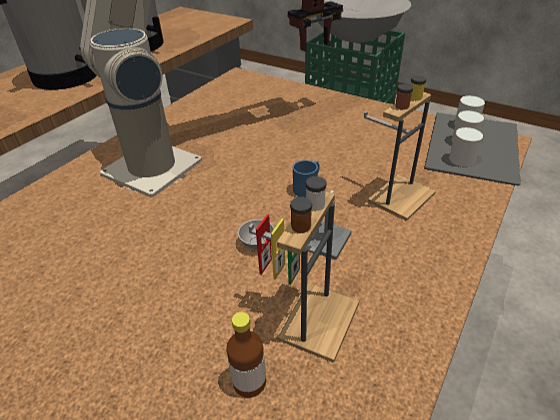

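View pics/top0.png

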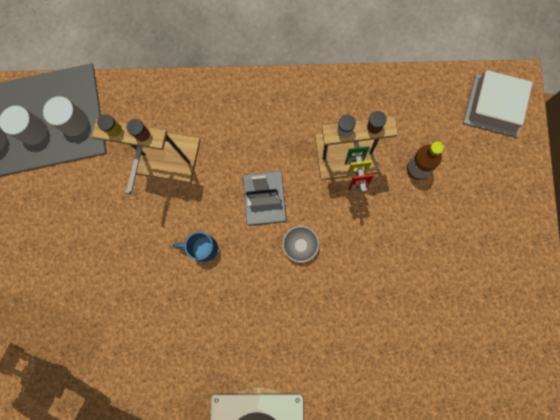

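Run:
```python
import cv2
s=cv2.imread("pics/scene0.png");t=cv2.imread("pics/top0.png")
def z(im,x,y,w,h,n):
    k=min(800/w,600/h); cv2.imwrite(n,cv2.resize(im[y:y+h,x:x+w],None,fx=k,fy=k,interpolation=cv2.INTER_CUBIC))
z(t,310,100,100,100,"pics/t_full.png");z(t,85,100,130,110,"pics/t_sp.png");z(t,230,160,70,70,"pics/t_seat.png")
z(s,230,170,140,190,"pics/s_full.png");z(s,350,70,100,100,"pics/s_sp.png")
```

```text
(no output)
```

View pics/t_full.png

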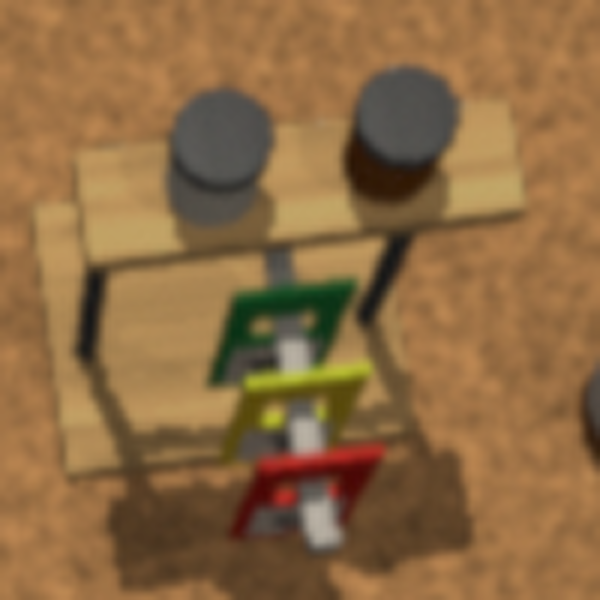

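View pics/t_sp.png

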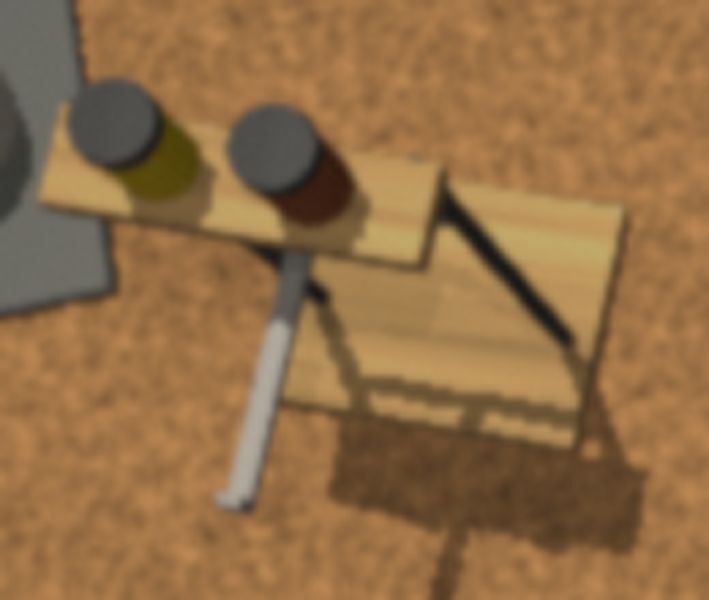

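View pics/t_seat.png

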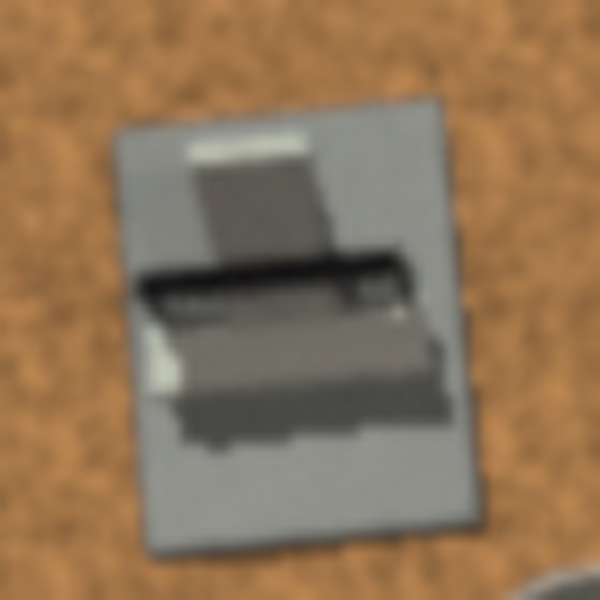

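View pics/s_full.png

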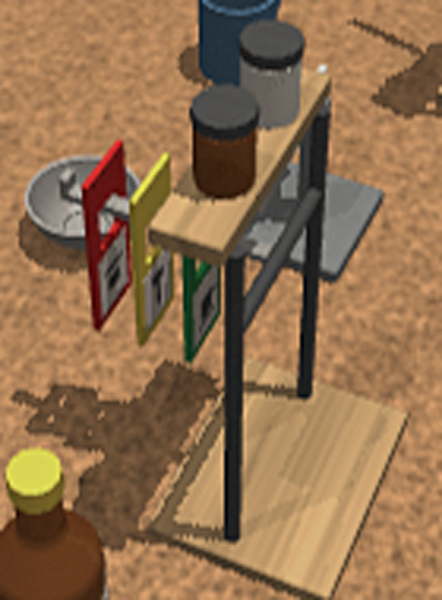

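View pics/s_sp.png

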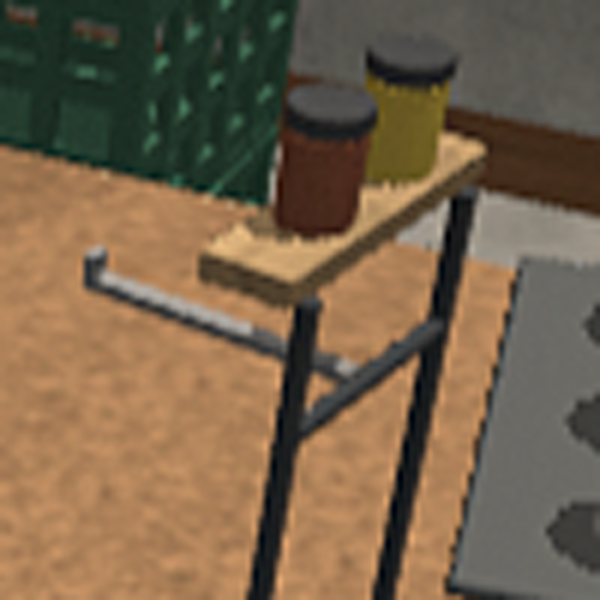

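Run:
```python
import cv2
s=cv2.imread("pics/scene0.png")
def z(im,x,y,w,h,n):
    k=min(800/w,600/h); cv2.imwrite(n,cv2.resize(im[y:y+h,x:x+w],None,fx=k,fy=k,interpolation=cv2.INTER_CUBIC))
z(s,300,190,60,70,"pics/s_seat.png")
```

```text
(no output)
```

View pics/s_seat.png

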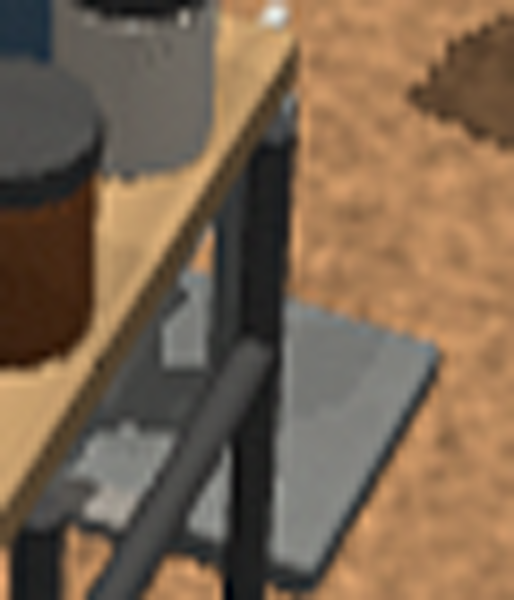

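```bash
cat > h.py <<'E'
import numpy as np,cv2
from scipy.spatial.transform import Rotation as R
CAM={'scene':(51.38706224751891,286.416,208.056,np.array([[0.8508,0.3245,-0.4133,932.861],[0.5251,-0.5532,0.6467,-708.8253],[-0.0188,-0.7672,-0.6411,743.1111]])),
'top':(46.40930171290253,288.474,205.361,np.array([[-0.0075,-0.9841,0.1776,343.2655],[-0.9994,0.0132,0.0307,-115.8161],[-0.0325,-0.1773,-0.9836,1227.6319]]))}
def ray(c,u,v):
    f,cx,cy,P=CAM[c];F=210/np.tan(np.radians(f/2))
    d=P[:,:3]@np.array([(u-cx)/F,(v-cy)/F,1]);return P[:,3],d/np.linalg.norm(d)
def onz(c,u,v,z):
    o,d=ray(c,u,v);return o+d*(z-o[2])/d[2]
def tri(a,b):
    (o1,d1),(o2,d2)=ray('scene',*a),ray('top',*b)
    A=np.array([d1,-d2]).T;s=np.linalg.lstsq(A,o2-o1,rcond=None)[0]
    p,q=o1+s[0]*d1,o2+s[1]*d2;return (p+q)/2,np.linalg.norm(p-q)
def proj(c,p):
    f,cx,cy,P=CAM[c];F=210/np.tan(np.radians(f/2))
    q=P[:,:3].T@(np.array(p)-P[:,3]);return q[:2]/q[2]*F+[cx,cy]
def zz(x,y,x0,y0,k): return ((x+.5)/k-.5+x0,(y+.5)/k-.5+y0)
E
python3 - <<'E'
from h import *
np.set_printoptions(precision=1,suppress=True)
f=lambda x,y:zz(x,y,310,100,6)
for n,a,b in(('red',(262,460),(383,450)),('yel',(247,377),(371,367)),('grn',(233,295),(355,285))):
    p,q=onz('top',*f(*a),228),onz('top',*f(*b),228);print(n,p,q,(p+q)/2,np.linalg.norm(p-q),np.degrees(np.arctan2(*(p-q)[:2]*[-1,1])))
print('tip',onz('top',*f(323,543),210))
print('shelf',[onz('top',*f(*a),272) for a in((78,155),(505,100),(523,212),(85,262))])
print('base',[onz('top',*f(*a),12) for a in((36,207),(68,472),(412,430))])
g=lambda x,y:zz(x,y,85,100,600/110)
print('SP tip',onz('top',*g(237,498),210),'bar',onz('top',*g(285,300),200),onz('top',*g(296,262),200))
print('shelf',[onz('top',*g(*a),272) for a in((62,103),(443,163),(428,265),(42,200))])
h=lambda x,y:zz(x,y,230,160,600/70)
print('plate',[onz('top',*h(*a),6) for a in((118,130),(440,98),(480,525),(150,553))])
s=lambda x,y:zz(x,y,300,190,600/70)
print('strip top R',tri(s(297,92),h(305,137)))
print('strip top',[onz('top',*h(*a),110) for a in((187,147),(305,139))])
# scene triangulation card corners top (s_full scale)
k=600/190; S=lambda x,y:zz(x,y,230,170,k)
print('red tops',tri(S(122,142),f(383,450)),tri(S(85,188),f(262,458)))
print('spare tip',tri(zz(97,253,350,70,6),g(237,493)))
print('plate scene',[onz('scene',*s(*a),6) for a in((440,350),(310,575))])
E
```

```text
red [ 583.7 -220.4  228. ] [ 586.6 -262.4  228. ] [ 585.2 -241.4  228. ] 42.118794805979654 3.9832769422242422
yel [ 613.6 -216.1  228. ] [ 616.5 -259.4  228. ] [ 615.1 -237.7  228. ] 43.38403738479122 3.83489538305617
grn [ 643.4 -212.1  228. ] [ 646.4 -254.9  228. ] [ 644.9 -233.5  228. ] 42.917479816728495 3.8817497818208797
tip [ 557.7 -242.7  210. ]
shelf [array([ 680.5, -156.8,  272. ]), array([ 697.3, -301.8,  272. ]), array([ 657.6, -306. ,  272. ]), array([ 642.7, -158.4,  272. ])]
base [array([ 749.1, -149.4,   12. ]), array([ 631.7, -160.9,   12. ]), array([ 647.7, -306.6,   12. ])]
SP tip [563.2 260.3 210. ] bar [646.6 248.6 200. ] [662.4 244.8 200. ]
shelf [array([704.5, 312.6, 272. ]), array([677.9, 165.3, 272. ]), array([638. , 169.5, 272. ]), array([666.1, 317.8, 272. ])]
plate [array([645.5,  37.9,   6. ]), array([653.8, -58.9,   6. ]), array([524.4, -70. ,   6. ]), array([517.2,  27.3,   6. ])]
strip top R (array([615.2, -25.5, 136.6]), np.float64(11.093931070943686))
strip top [array([614.7,   5.8, 110. ]), array([616.4, -26.6, 110. ])]
red tops (array([ 590. , -251.8,  251.1]), np.float64(22.871641041872856)) (array([ 579.4, -232.6,  204.1]), np.float64(28.90314168113608))
spare tip (array([564. , 259.2, 211.5]), np.float64(2.0836309201895022))
plate scene [array([640.4,  42.1,   6. ]), array([648.5, -56.9,   6. ])]
```

Run:
```python
from h import *
np.set_printoptions(precision=1,suppress=True)
f=lambda x,y:zz(x,y,310,100,6)
h=lambda x,y:zz(x,y,230,160,600/70)
s=lambda x,y:zz(x,y,300,190,600/70)
k=600/190; S=lambda x,y:zz(x,y,230,170,k)
print('red tops',tri(S(85,188),f(383,450)),tri(S(122,142),f(262,458)))
print('yel tops',tri(S(132,203),f(371,367)),tri(S(170,155),f(247,377)))
for a in((297,92),(285,95),(285,130)):
  print('strip top',tri(s(*a),h(187,136)),tri(s(*a),h(187,158)))
print('plate corner',tri(s(440,350),h(118,130)))
for n,t in(('mug',0),):
  pass
im=cv2.imread('pics/top0.png');
for z,u,v in((80,201,245),(40,301,244),(190,437,149),(0,420,168)): print(onz('top',u,v,z))
```

```text
red tops (array([ 586.2, -263.1,  227.2]), np.float64(1.7861748176418708)) (array([ 583.4, -221.1,  228.5]), np.float64(2.4426806352153676))
yel tops (array([ 615.7, -260.2,  227.7]), np.float64(2.381678636388477)) (array([ 612.7, -216.7,  228.2]), np.float64(2.005606964334681))
strip top (array([612.3,   2.5, 119. ]), np.float64(7.813681919631178)) (array([609. ,   4.2, 115.6]), np.float64(3.0102763658703693))
strip top (array([611. ,   1.5, 118.7]), np.float64(11.07692090488691)) (array([607.7,   3.3, 115.3]), np.float64(6.288561913788015))
strip top (array([612.7,   1.9, 107.5]), np.float64(13.552596837321241)) (array([609.4,   3.8, 104. ]), np.float64(8.728185382620499))
plate corner (array([643.3,  36.7,  12. ]), np.float64(1.5548516874060647))
[458.1 127.4  80. ]
[ 462.  -108.5   40. ]
[ 651.  -407.8  190. ]
[ 657.6 -415.1    0. ]
```

```bash
cat >> h.py <<'E'
def st():
    from workcell import ctrl
    o=ctrl.get_obs();Rm=R.from_rotvec(o['orientation']).as_matrix();return o,Rm
def inc(p):
    "increments to bring TCP to world p"
    o,Rm=st();return Rm.T@(np.array(p)-o['ee_pos'])
def rep():
    o,Rm=st()
    print('t',round(o['t'],2),'p',o['ee_pos'].round(1),'w',round(o['width'],1),'F',o['ft_force'].round(1),'M',o['moment'].round(2),'q',o['qpos'].round(2))
    print('jaw heading',np.degrees(np.arctan2(Rm[1,1],Rm[0,1])).round(2),'jaw z',Rm[2,1].round(3),'tilt',np.degrees(np.arccos(-Rm[2,2])).round(2),'tilt az',np.degrees(np.arctan2(Rm[1,2],Rm[0,2])).round(1))
E
python3 - <<'E'
from h import *
np.set_printoptions(precision=1,suppress=True)
rep();print(inc((585,-241.5,330)))
E
```

```text
t 0.1 p [236.7 577.9 222. ] w 87.9 F [ 0.5 -0.8 -0.2] M [ 0.  0. -0.] q [ 1.2  0.4  1.6 -0.   1.1 -0. ]
jaw heading 67.72 jaw z -0.001 tilt 0.08 tilt az -113.1
[-632.9 -626.4 -107.2]
```

Emit:
move_arm(
  increments=[0,-50,-50,-107,-5,0,-100,-100,-107,-10,0,-150,-150,-107,-15,0,-200,-200,-107,-20,0,-240,-240,-107,-28,0,-280,-280,-107,-28,0,-320,-320,-107,-28,0,-360,-360,-107,-28,0,-400,-400,-107,-28,0,-440,-440,-107,-28,0,-480,-480,-107,-28,0,-520,-520,-107,-28],
)

```text
t: 1.6
ee_pos: [512.6, -82.0, 329.5]
orientation: [0.156, -3.137, 0.002]
ft_force: [1.3, 0.6, 1.1]
width: 87.7
```

Run:
```python
from h import *
np.set_printoptions(precision=1,suppress=True)
rep();print(inc((585,-241.5,320)))
```

```text
t 1.6 p [512.6 -82.  329.5] w 87.7 F [1.3 0.6 1.1] M [0.1 0.  0. ] q [-0.2  0.1  1.8 -0.   1.2 -1.9]
jaw heading 95.71 jaw z -0.001 tilt 0.07 tilt az -119.2
[ -56.2 -165.9    9.7]
```

Emit:
move_arm(
  increments=[0,-20,-55,10,0,0,-38,-110,10,0,0,-56,-166,10,0,0,-56,-166,10,0,0,-56,-166,60,0,0,-56,-166,100,0,0,-56,-166,115,0,0,-56,-166,115,0],
)

```text
t: 2.6
ee_pos: [584.4, -241.0, 214.3]
orientation: [0.157, -3.136, 0.0]
ft_force: [0.2, -0.1, -0.2]
width: 87.9
```

Run:
```python
from h import *
from workcell import ctrl
np.set_printoptions(precision=1,suppress=True)
rep();print(inc((585,-241.5,195)))
for n in("scene","top"):
    i=ctrl.get_image(n)["frame"][:,:,::-1]
    x,y,w,h=(220,150,150,150) if n=="scene" else (290,80,150,150)
    cv2.imwrite(f"pics/{n}1.png",cv2.resize(i[y:y+h,x:x+w],None,fx=4,fy=4,interpolation=cv2.INTER_CUBIC))
```

```text
t 2.6 p [ 584.4 -241.   214.3] w 87.9 F [ 0.2 -0.1 -0.2] M [-0.  0.  0.] q [-0.4  0.4  1.6 -0.   1.1 -2.1]
jaw heading 95.74 jaw z -0.0 tilt 0.12 tilt az -171.2
[-0.6 -0.5 19.3]
```

View pics/scene1.png

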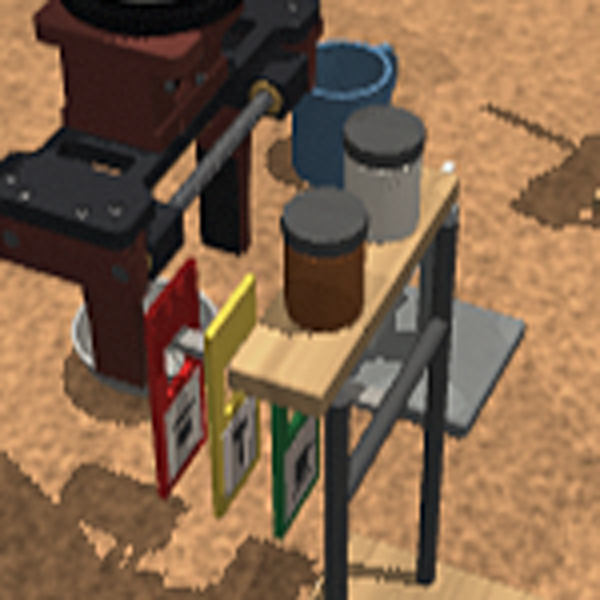

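View pics/top1.png

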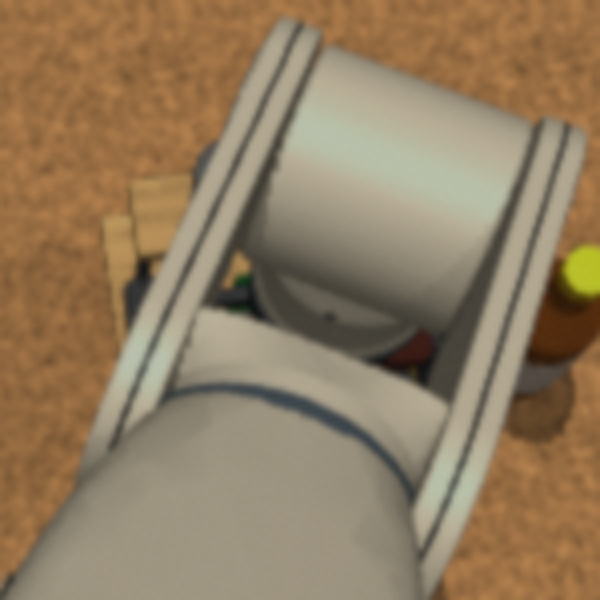

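Emit:
move_arm(
  increments=[0,0,0,10,0,0,0,0,18,0,0,0,0,18,0,255,0,0,18,0,255,0,0,18,0,255,0,0,18,0,255,0,0,18,0,255,0,0,18,0],
)

```text
t: 3.7
ee_pos: [585.7, -241.8, 198.4]
orientation: [-0.157, 3.136, -0.003]
ft_force: [-0.9, -1.0, 0.9]
width: 43.5
```

Run:
```python
from h import *
from workcell import ctrl
np.set_printoptions(precision=1,suppress=True)
rep()
for n in("scene",):
    i=ctrl.get_image(n)["frame"][:,:,::-1]
    x,y,w,h=(220,150,150,150) if n=="scene" else (290,80,150,150)
    cv2.imwrite(f"pics/{n}2.png",cv2.resize(i[y:y+h,x:x+w],None,fx=4,fy=4,interpolation=cv2.INTER_CUBIC))
```

```text
t 3.7 p [ 585.7 -241.8  198.4] w 43.5 F [-0.9 -1.   0.9] M [ 0.  -0.   0.1] q [-0.4  0.5  1.6 -0.   1.1 -2.1]
jaw heading 95.73 jaw z -0.002 tilt 0.14 tilt az -51.0
```

View pics/scene2.png

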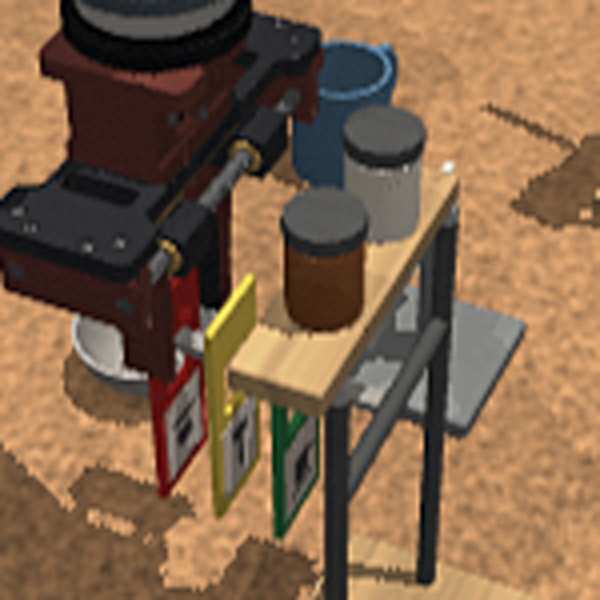

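Emit:
move_arm(
  increments=[255,0,0,-9,0,255,0,0,-17,0,255,0,0,-17,0,255,20,0,-17,0,255,45,0,-17,0,255,75,0,-20,0,255,75,0,-60,0,255,75,60,-60,0,255,75,120,-60,5,255,75,180,-60,10,255,75,240,-60,15.5,255,75,300,-60,15.5],
)

```text
t: 5.25
ee_pos: [480.7, 51.1, 257.9]
orientation: [0.27, 3.127, -0.003]
ft_force: [1.0, -0.3, 0.6]
width: 43.3
```

Run:
```python
from h import *
from workcell import ctrl
np.set_printoptions(precision=1,suppress=True)
rep()
print(inc((529,266,240)),inc((529,266,215.5)),inc((608,252,215.5)))
i=ctrl.get_image("scene")["frame"][:,:,::-1]
cv2.imwrite(f"pics/scene3.png",i)
```

```text
t 5.25 p [480.7  51.1 257.9] w 43.3 F [ 1.  -0.3  0.6] M [ 0.  -0.1  0. ] q [ 0.1  0.2  1.9 -0.   1.1 -1.3]
jaw heading 80.15 jaw z -0.001 tilt 0.18 tilt az -37.7
[-10.8 220.   17.6] [-10.7 220.1  42.1] [-90.9 219.8  42.4]
```

View pics/scene3.png

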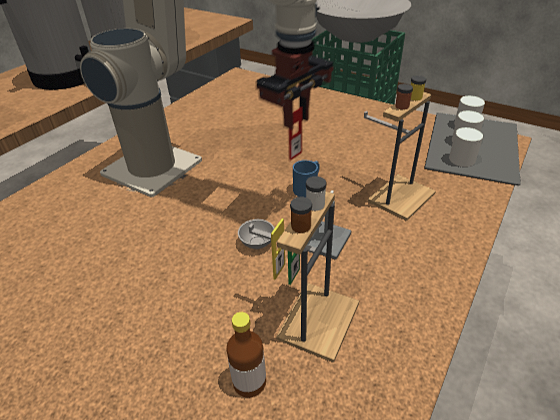

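Emit:
move_arm(
  increments=[255,-3,55,0,0,255,-5,110,0,0,255,-8,165,0,0,255,-11,220,10,0,255,-11,220,30,0,255,-11,220,42,0,255,-11,220,42,0,255,-11,220,42,0],
)

```text
t: 6.3
ee_pos: [527.9, 271.2, 216.9]
orientation: [0.266, 3.128, 0.003]
ft_force: [-0.4, -1.0, 0.0]
width: 43.6
```

```bash
cat >> h.py <<'E'
def snap(n,x,y,w,h,out):
    from workcell import ctrl
    i=ctrl.get_image(n)["frame"][:,:,::-1]; k=min(800/w,600/h)
    cv2.imwrite(f"pics/{out}.png",cv2.resize(i[y:y+h,x:x+w],None,fx=k,fy=k,interpolation=cv2.INTER_CUBIC))
E
python3 - <<'E'
from h import *
np.set_printoptions(precision=1,suppress=True)
rep()
print(inc((608,252,215.5)))
snap("scene",290,30,160,120,"s4"); snap("top",70,90,160,120,"t4")
E
```

```text
t 6.3 p [527.9 271.2 216.9] w 43.6 F [-0.4 -1.   0. ] M [ 0.   0.1 -0. ] q [ 0.5  0.4  1.7  0.   1.1 -0.9]
jaw heading 80.29 jaw z 0.002 tilt 0.16 tilt az 34.5
[-82.2  -5.5   1.5]
```

View pics/s4.png

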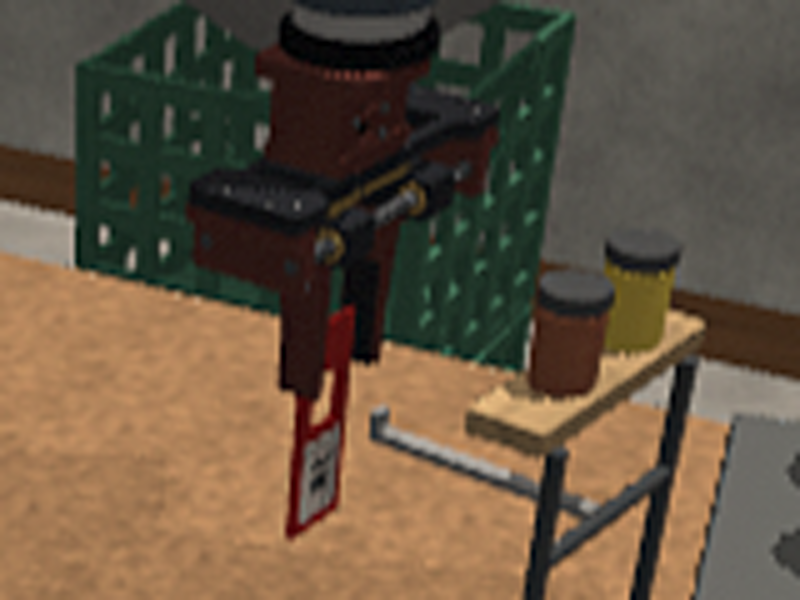

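View pics/t4.png

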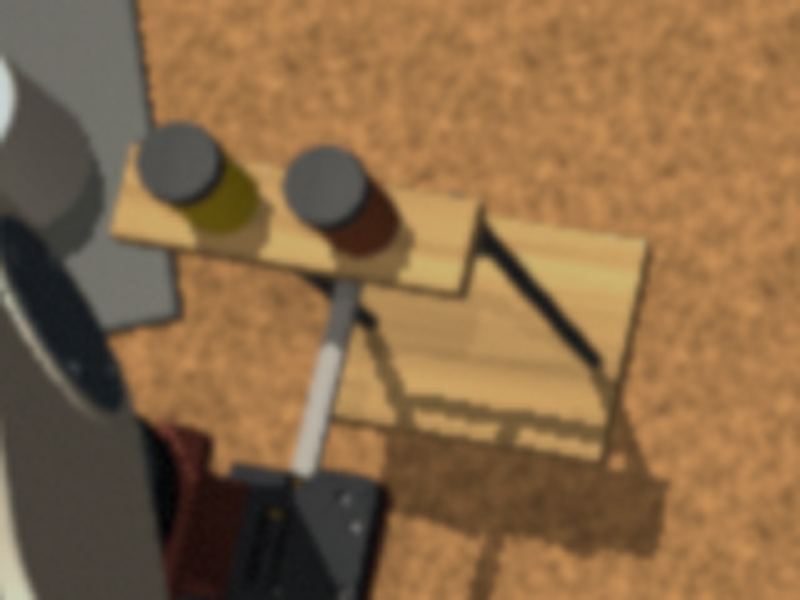

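Emit:
move_arm(
  increments=[255,0,-5.5,0,0,255,0,-5.5,1,0,255,-20,-5.5,1,0,255,-45,-5.5,1,0,255,-78,-5.5,1,0,255,-78,-5.5,1,0,255,-78,-5.5,1,0],
)

```text
t: 7.28
ee_pos: [604.0, 252.6, 215.8]
orientation: [0.266, 3.128, 0.003]
ft_force: [-0.8, -0.7, -0.9]
width: 43.9
```

Run:
```python
from h import *
np.set_printoptions(precision=1,suppress=True)
rep()
print(inc((604,252.5,198.4)))
snap("scene",330,50,120,90,"s5"); snap("top",70,90,160,120,"t5")
```

```text
t 7.28 p [604.  252.6 215.8] w 43.9 F [-0.8 -0.7 -0.9] M [-0.  -0.1  0. ] q [ 0.4  0.5  1.6  0.   1.1 -1. ]
jaw heading 80.27 jaw z 0.002 tilt 0.15 tilt az 39.8
[-0.  -0.1 17.4]
```

View pics/s5.png

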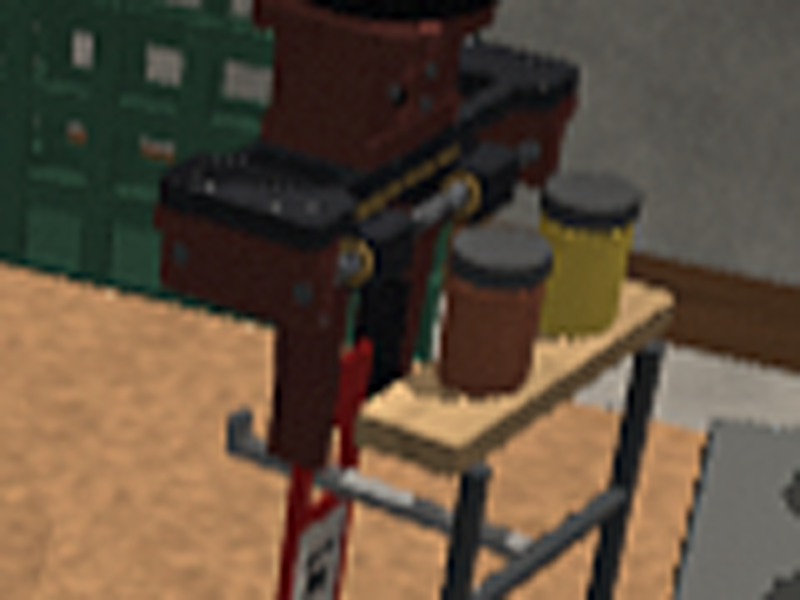

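View pics/t5.png

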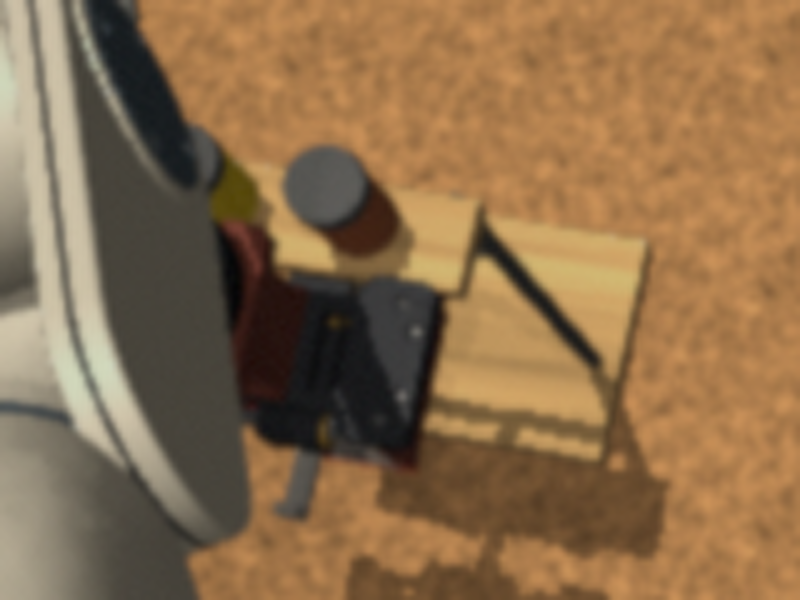

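Emit:
move_arm(
  increments=[255,0,0,9,0,255,0,0,17,0,255,0,0,17,0,200,0,0,17.5,0,100,0,0,17.5,0,0,0,0,17.5,0,0,0,0,17.5,0],
)

```text
t: 8.25
ee_pos: [603.4, 252.9, 198.5]
orientation: [0.265, 3.128, 0.003]
ft_force: [-0.4, 0.2, 0.4]
width: 70.1
```

Run:
```python
from h import *
np.set_printoptions(precision=1,suppress=True)
rep()
snap("scene",330,50,120,90,"s6")
```

```text
t 8.25 p [603.4 252.9 198.5] w 70.1 F [-0.4  0.2  0.4] M [-0.   0.1  0. ] q [ 0.4  0.5  1.6  0.   1.1 -1. ]
jaw heading 80.31 jaw z 0.002 tilt 0.16 tilt az 38.9
```

View pics/s6.png

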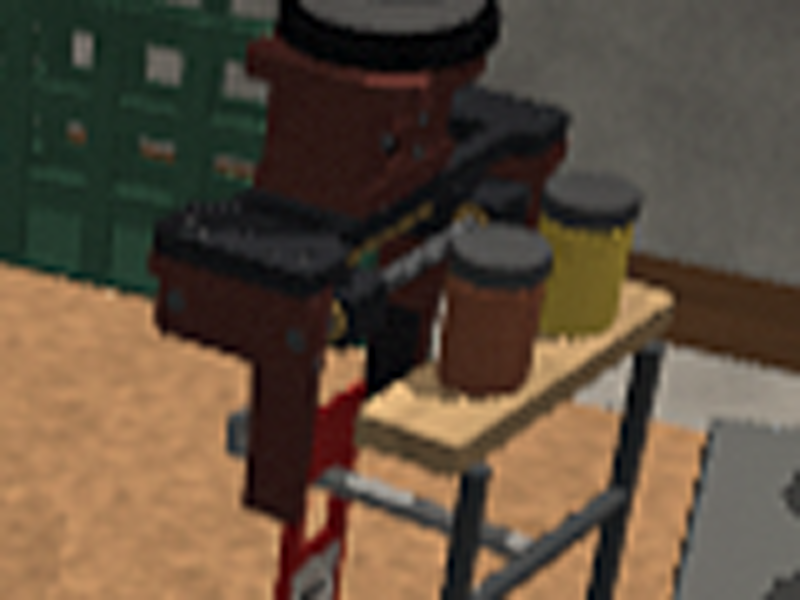

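Run:
```python
from h import *
np.set_printoptions(precision=1,suppress=True)
print(inc((611.5,-238.5,310)),inc((540,0,310)))
```

```text
[ -90.9 -482.8 -112.2] [  19.8 -259.7 -112. ]
```

Emit:
move_arm(
  increments=[0,0,0,-50,0,0,0,0,-112,0,0,5,-60,-112,0,0,10,-120,-112,-5,0,15,-180,-112,-10,0,19,-240,-112,-15.5,0,0,-295,-112,-15.5,0,-25,-350,-112,-15.5,0,-50,-405,-112,-15.5,0,-75,-455,-112,-15.5,0,-91,-483,-112,-15.5,0,-91,-483,-112,-15.5],
)

```text
t: 9.8
ee_pos: [611.7, -240.9, 309.2]
orientation: [-0.155, 3.136, 0.002]
ft_force: [0.6, -0.4, -0.6]
width: 87.8
```

Run:
```python
from h import *
np.set_printoptions(precision=1,suppress=True)
rep()
print(inc((611.5,-238.5,310)),inc((611.5,-238.5,198)))
snap("scene",350,70,100,75,"s7")
```

```text
t 9.8 p [ 611.7 -240.9  309.2] w 87.8 F [ 0.6 -0.4 -0.6] M [ 0. -0.  0.] q [-0.4  0.4  1.5  0.   1.3 -2.1]
jaw heading 95.65 jaw z 0.001 tilt 0.15 tilt az 38.0
[ 0.   2.4 -0.8] [  0.2   2.3 111.2]
```

View pics/s7.png

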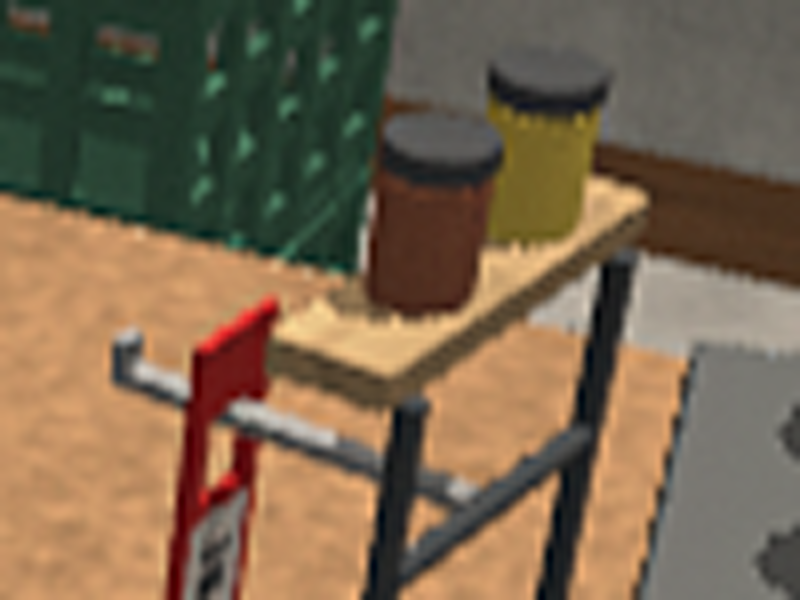

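Emit:
move_arm(
  increments=[0,1,2.3,0,0,0,1,2.3,50,0,0,1,2.3,90,0,0,1,2.3,111,0,0,1,2.3,112,0,255,1,2.3,112,0,255,1,2.3,112,0,255,1,2.3,112,0,255,1,2.3,112,0,255,1,2.3,112,0],
)

```text
t: 11.1
ee_pos: [610.4, -237.1, 197.5]
orientation: [-0.156, 3.136, 0.003]
ft_force: [-0.3, 0.2, 1.7]
width: 43.6
```

Run:
```python
from h import *
np.set_printoptions(precision=1,suppress=True)
rep()
snap("scene",230,150,120,90,"s8")
```

```text
t 11.1 p [ 610.4 -237.1  197.5] w 43.6 F [-0.3  0.2  1.7] M [-0.   0.   0.1] q [-0.4  0.5  1.6  0.   1.1 -2.1]
jaw heading 95.71 jaw z 0.002 tilt 0.16 tilt az 47.7
```

View pics/s8.png

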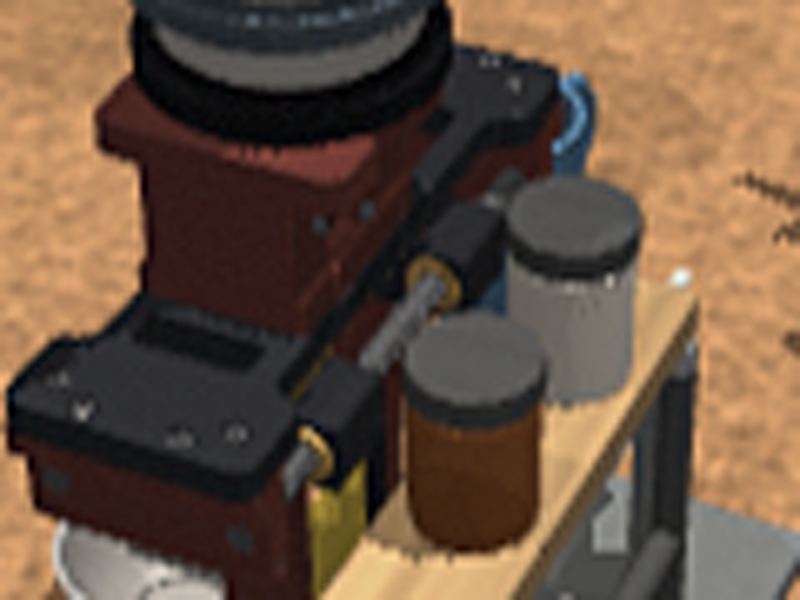

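Emit:
move_arm(
  increments=[255,0,0,-9,0,255,0,0,-18,0,255,0,0,-18,0,255,25,0,-18,0,255,65,0,-18,0,255,108,0,-18,0,255,108,0,-60,0,255,106,60,-60,0,255,104,120,-60,5,255,102,180,-60,10,255,100,240,-60,15.5,255,95,300,-60,15.5],
)

```text
t: 12.65
ee_pos: [485.5, 53.6, 258.1]
orientation: [0.27, 3.128, 0.004]
ft_force: [2.0, -0.5, -0.3]
width: 43.7
```

Run:
```python
from h import *
np.set_printoptions(precision=1,suppress=True)
rep()
print(inc((519.7,267.5,215.5)))
```

```text
t 12.65 p [485.5  53.6 258.1] w 43.7 F [ 2.  -0.5 -0.3] M [ 0. -0.  0.] q [ 0.1  0.2  1.9  0.   1.1 -1.3]
jaw heading 80.13 jaw z 0.002 tilt 0.19 tilt az 40.3
[  3.  216.5  43.2]
```

Emit:
move_arm(
  increments=[255,1,55,0,0,255,2,110,0,0,255,3,165,0,0,255,3,216,20,0,255,3,216,43,0,255,3,216,43,0,255,3,216,43,0],
)

```text
t: 13.52
ee_pos: [519.9, 266.7, 216.4]
orientation: [0.271, 3.127, 0.004]
ft_force: [1.0, -0.1, -0.4]
width: 43.7
```

Run:
```python
from h import *
np.set_printoptions(precision=1,suppress=True)
rep()
# card x -68 -> TCP -72.5
print(inc((647.3-72.5*.985,245+72.5*.174,215.5)))
snap("scene",310,50,120,90,"s9"); snap("top",70,90,160,120,"t9")
```

```text
t 13.53 p [519.9 266.7 216.4] w 43.7 F [ 1.  -0.1 -0.4] M [ 0.  0. -0.] q [ 0.5  0.4  1.7  0.   1.  -0.9]
jaw heading 80.1 jaw z 0.003 tilt 0.22 tilt az 37.3
[-56.7   0.6   1. ]
```

View pics/s9.png

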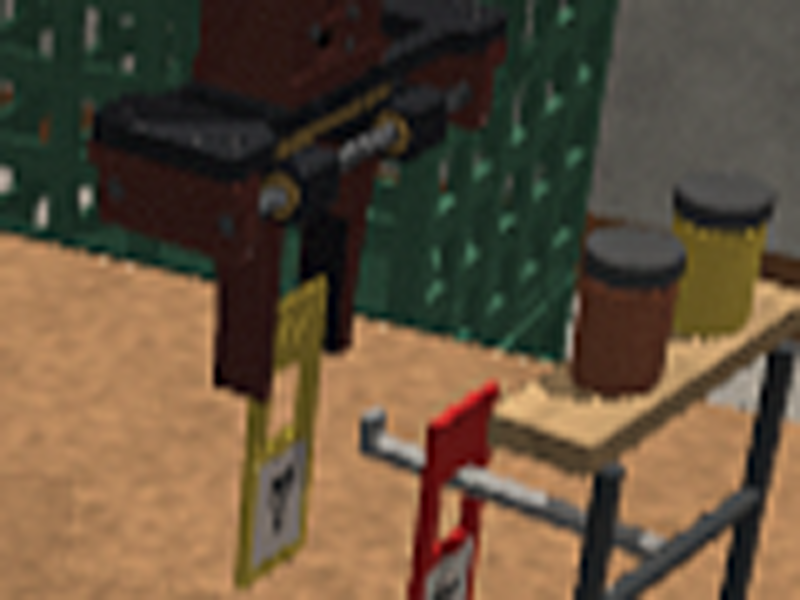

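View pics/t9.png

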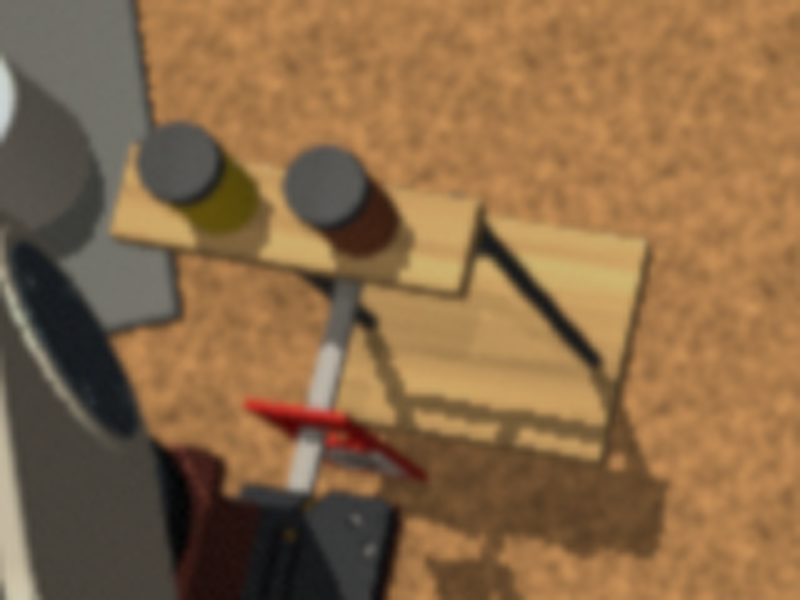

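Emit:
move_arm(
  increments=[255,0,0.6,1,0,255,-18,0.6,1,0,255,-38,0.6,1,0,255,-57,0.6,1,0,255,-57,0.6,1,0,255,-57,0.6,8,0,255,-57,0.6,18,0,255,-57,0.6,18,0,180,-57,0.6,18,0,60,-57,0.6,18,0,0,-57,0.6,18,0,0,-57,0.6,18,0],
)

```text
t: 15.12
ee_pos: [576.7, 257.5, 199.2]
orientation: [0.271, 3.126, 0.005]
ft_force: [0.2, -0.0, -0.7]
width: 70.1
```

Run:
```python
from h import *
np.set_printoptions(precision=1,suppress=True)
rep()
snap("scene",330,50,120,90,"s10")
```

```text
t 15.12 p [576.7 257.5 199.2] w 70.1 F [ 0.2 -0.  -0.7] M [0. 0. 0.] q [ 0.4  0.5  1.6  0.   1.  -1. ]
jaw heading 80.07 jaw z 0.004 tilt 0.3 tilt az 34.7
```

View pics/s10.png

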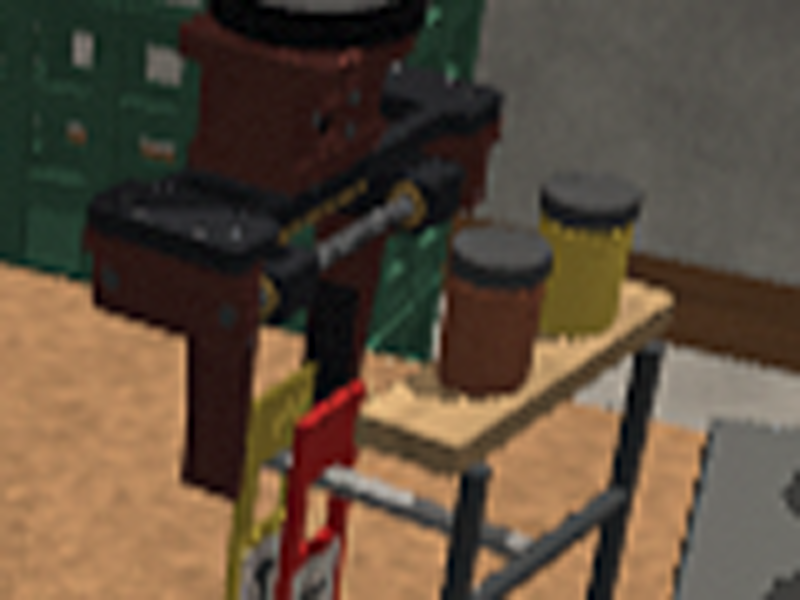

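Run:
```python
from h import *
np.set_printoptions(precision=1,suppress=True)
print(inc((600,57.5,400)))
```

```text
[ -58.2 -192.2 -201.3]
```

Emit:
move_arm(
  increments=[0,0,0,-60,0,0,0,0,-120,0,0,0,-40,-165,-5,0,-20,-90,-201,-10,0,-40,-140,-201,-15.5,0,-58,-192,-201,-15.5,0,-58,-192,-201,-15.5],
)

```text
t: 16.05
ee_pos: [600.1, 54.6, 399.9]
orientation: [-0.145, 3.134, 0.003]
ft_force: [-0.3, 1.0, 0.2]
width: 88.2
```

Run:
```python
from h import *
np.set_printoptions(precision=1,suppress=True)
rep()
snap("scene",330,50,120,90,"s11")
```

```text
t 16.05 p [600.1  54.6 399.9] w 88.2 F [-0.3  1.   0.2] M [ 0.1 -0.  -0. ] q [ 0.1  0.2  1.5  0.   1.4 -1.6]
jaw heading 95.31 jaw z 0.002 tilt 0.29 tilt az 27.6
```

View pics/s11.png

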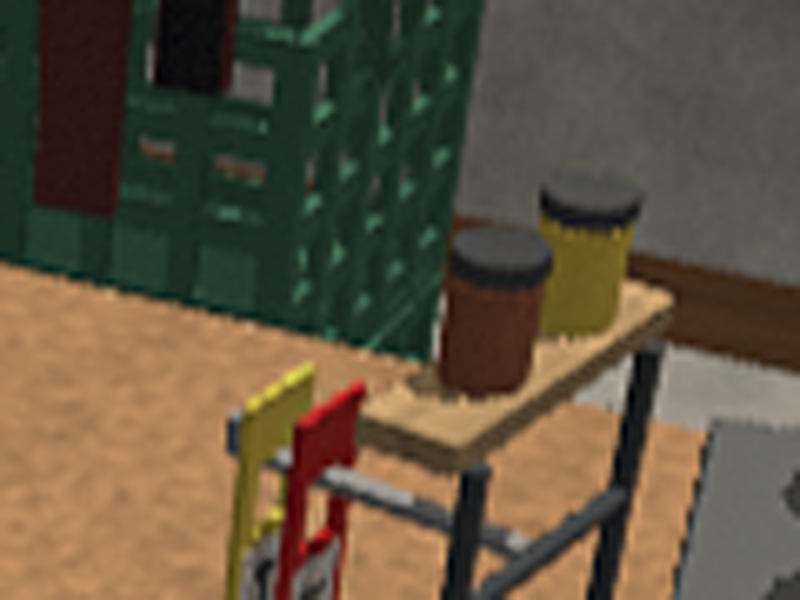

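Emit:
move_arm(
  increments=[0,-60,0,0,0,0,-120,0,0,0,0,-180,0,0,0,0,-240,0,0,0,0,-300,0,0,0,0,-360,0,0,0,0,-420,0,0,0,0,-480,0,0,0,0,-520,0,0,0],
)

```text
t: 17.23
ee_pos: [992.9, 95.4, 367.9]
orientation: [-0.147, 3.085, 0.009]
ft_force: [-1.0, -0.1, 2.1]
width: 88.0
```

Run:
```python
from h import *
rep()
snap("scene",0,0,560,420,"s12")
```

```text
t 17.23 p [992.9  95.4 367.9] w 88.0 F [-1.  -0.1  2.1] M [ 0.03  0.08 -0.05] q [ 0.08  1.1   0.09  0.    1.9  -1.58]
jaw heading 95.47 jaw z 0.003 tilt 3.08 tilt az 8.7
```

View pics/s12.png

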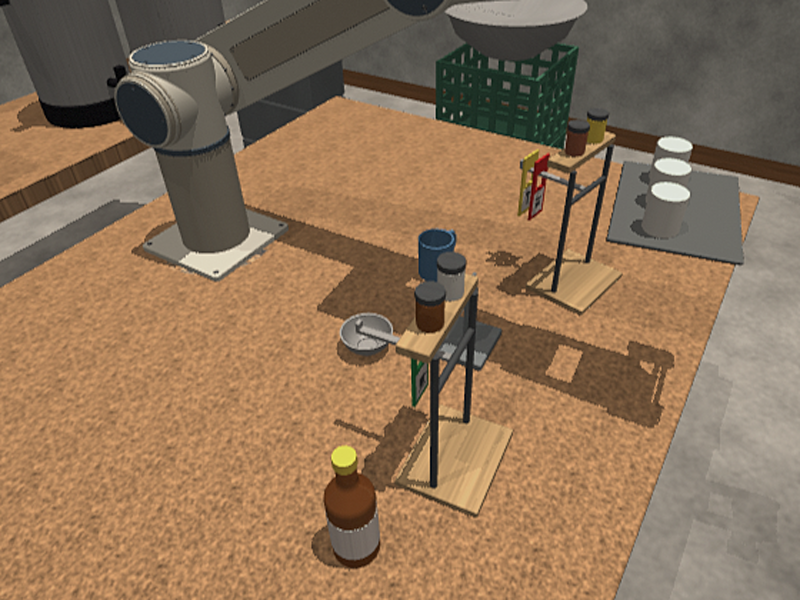

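Emit:
move_arm(
  increments=[0,-60,0,0,0,0,-120,0,0,0,0,-180,0,0,0,0,-240,0,0,0,0,-300,0,0,0,0,-360,0,0,0],
)

```text
t: 18.02
ee_pos: [1026.2, 98.2, 318.0]
orientation: [-0.144, 3.033, 0.012]
ft_force: [-0.1, 1.2, -0.4]
width: 87.9
```

Run:
```python
from h import *
rep()
```

```text
t 18.02 p [1026.2   98.2  318. ] w 87.9 F [-0.1  1.2 -0.4] M [0.03 0.08 0.06] q [ 0.08  1.15  0.09  0.    1.8  -1.58]
jaw heading 95.45 jaw z 0.003 tilt 6.04 tilt az 7.0
```

Emit:
move_arm(
  increments=[0,-60,0,-30,0,0,-120,0,-60,0,0,-120,0,-60,0],
)

```text
t: 18.4
ee_pos: [1031.8, 98.7, 352.2]
orientation: [-0.142, 2.98, 0.016]
ft_force: [1.0, 0.4, -1.0]
width: 87.8
```

Run:
```python
from h import *
rep()
```

```text
t 18.4 p [1031.8   98.7  352.2] w 87.8 F [ 1.   0.4 -1. ] M [0.06 0.08 0.  ] q [ 0.08  1.12  0.09  0.01  1.78 -1.58]
jaw heading 95.45 jaw z 0.003 tilt 9.08 tilt az 6.5
```

Emit:
move_arm(
  increments=[0,-60,0,-40,0,0,-120,0,-80,0],
)

```text
t: 18.65
ee_pos: [1032.0, 98.5, 395.9]
orientation: [-0.139, 2.929, 0.019]
ft_force: [0.0, -0.4, 0.4]
width: 88.1
```

Emit:
move_arm(
  increments=[0,-60,0,-40,0,0,-120,0,-80,0],
)

```text
t: 18.9
ee_pos: [1030.1, 98.2, 440.3]
orientation: [-0.137, 2.879, 0.022]
ft_force: [0.4, 0.3, -0.7]
width: 87.8
```

Run:
```python
from h import *
rep()
```

```text
t 18.9 p [1030.1   98.2  440.3] w 87.8 F [ 0.4  0.3 -0.7] M [-0.02  0.16  0.03] q [ 0.08  1.04  0.09  0.01  1.76 -1.58]
jaw heading 95.45 jaw z 0.003 tilt 14.89 tilt az 6.1
```

Emit:
move_arm(
  increments=[0,-60,0,-20,0,0,-120,0,-40,0],
)

```text
t: 19.15
ee_pos: [1037.9, 98.9, 461.2]
orientation: [-0.134, 2.827, 0.025]
ft_force: [-0.2, -0.0, 0.2]
width: 87.9
```

Emit:
move_arm(
  increments=[0,-60,0,-20,0,0,-120,0,-40,0],
)

```text
t: 19.4
ee_pos: [1044.1, 99.4, 484.6]
orientation: [-0.131, 2.776, 0.028]
ft_force: [0.1, -1.1, 0.2]
width: 87.8
```

Emit:
move_arm(
  increments=[0,-60,0,-20,0,0,-120,0,-40,0],
)

```text
t: 19.65
ee_pos: [1048.3, 99.7, 511.5]
orientation: [-0.129, 2.725, 0.031]
ft_force: [0.1, -0.4, -0.2]
width: 87.7
```

Emit:
move_arm(
  increments=[0,-60,0,-20,0,0,-120,0,-40,0],
)

```text
t: 19.9
ee_pos: [1050.5, 99.8, 541.3]
orientation: [-0.126, 2.673, 0.034]
ft_force: [-0.1, 0.6, 0.2]
width: 87.8
```

Run:
```python
from h import *
rep()
```

```text
t 19.9 p [1050.5   99.8  541.3] w 87.8 F [-0.1  0.6  0.2] M [-0.03  0.23 -0.  ] q [ 0.08  0.95  0.09  0.01  1.64 -1.58]
jaw heading 95.45 jaw z 0.003 tilt 26.68 tilt az 5.8
```

Emit:
move_arm(
  increments=[0,-60,0,-10,0,0,-120,0,-20,0],
)

```text
t: 20.15
ee_pos: [1058.2, 100.5, 560.1]
orientation: [-0.124, 2.622, 0.037]
ft_force: [1.0, -0.4, -0.9]
width: 87.6
```

Run:
```python
from h import *
np.set_printoptions(precision=1,suppress=True)
rep()
o,Rm=st();print(Rm)
print(inc((560,0,420)))
```

```text
t 20.15 p [1058.2  100.5  560.1] w 87.6 F [ 1.  -0.4 -0.9] M [0.  0.2 0. ] q [ 0.1  0.9  0.1  0.   1.6 -1.6]
jaw heading 95.45 jaw z 0.003 tilt 29.64 tilt az 5.7
[[-0.9 -0.1  0.5]
 [-0.1  1.   0. ]
 [-0.5  0.  -0.9]]
[ 508.5  -53.1 -128.3]
```

Run:
```python
from h import *
np.set_printoptions(precision=1,suppress=True)
o,Rm=st();zt=Rm[:,2];print(zt)
T=np.array((642,-233.5,214))+19*zt;A=T-150*zt
print(T,A)
for p in((900,0,520),(700,-140,460),(577,-240,430),A,A+50*zt): print(inc(p))
```

```text
[ 0.5  0.  -0.9]
[ 651.3 -232.6  197.5] [ 577.5 -240.   327.9]
[164.9 -85.1 -48. ]
[ 379.  -205.6 -101.1]
[ 508.4 -293.6 -140.5]
[ 558.4 -293.9  -51.5]
[ 558.4 -293.9   -1.5]
```

Emit:
move_arm(
  increments=[0,50,-26,-15,0,0,100,-52,-30,0,0,150,-78,-44,0,0,200,-104,-57,0,0,250,-130,-70,0,0,300,-158,-82,0,0,350,-188,-94,0,0,395,-218,-106,0,0,440,-248,-118,0,0,475,-275,-128,0,0,508,-294,-140,0,0,535,-294,-90,0],
)

```text
t: 21.65
ee_pos: [579.1, -243.2, 377.1]
orientation: [-0.121, 2.614, 0.028]
ft_force: [0.8, 0.9, -1.6]
width: 87.7
```

Run:
```python
from h import *
np.set_printoptions(precision=1,suppress=True)
rep()
o,Rm=st();zt=Rm[:,2]
T=np.array((642,-233.5,214))+19*zt
for d in(150,60,0): print(inc(T-d*zt))
```

```text
t 21.65 p [ 579.1 -243.2  377.1] w 87.7 F [ 0.8  0.9 -1.6] M [-0.   0.2 -0. ] q [-0.6  0.1  1.8  0.4  0.9 -2.4]
jaw heading 95.25 jaw z -0.003 tilt 30.07 tilt az 4.9
[26.8  4.5 42. ]
[ 26.8   4.5 132. ]
[ 26.8   4.5 192. ]
```

Emit:
move_arm(
  increments=[0,15,4,20,0,0,26.8,4.5,50,0,0,26.8,4.5,90,0,0,26.8,4.5,120,0,0,26.8,4.5,120,0],
)

```text
t: 22.28
ee_pos: [615.1, -234.8, 257.6]
orientation: [-0.121, 2.618, 0.031]
ft_force: [0.2, -0.3, 0.1]
width: 87.5
```

Run:
```python
from h import *
np.set_printoptions(precision=1,suppress=True)
rep()
o,Rm=st();zt=Rm[:,2]
T=np.array((642,-233.5,214))+19*zt
for d in(0,): print(inc(T-d*zt))
snap("scene",220,130,160,120,"s13");snap("top",290,80,160,120,"t13")
```

```text
t 22.27 p [ 615.1 -234.8  257.6] w 87.5 F [ 0.2 -0.3  0.1] M [ 0.   0.2 -0. ] q [-0.5  0.3  1.9  0.5  0.6 -2.5]
jaw heading 95.28 jaw z -0.001 tilt 29.86 tilt az 5.2
[-1.7 -1.1 70.2]
```

View pics/s13.png

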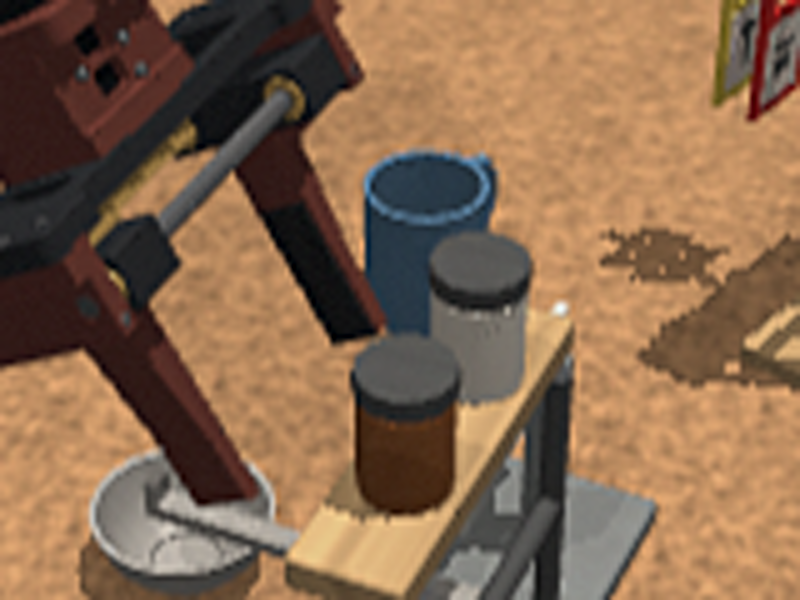

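View pics/t13.png

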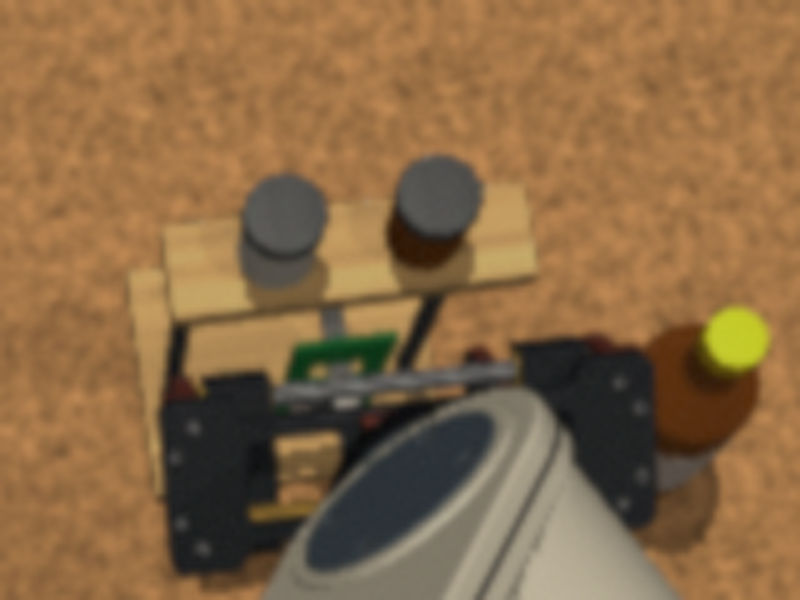

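Emit:
move_arm(
  increments=[0,0,0,-60,0,0,0,0,-110,5,0,0,0,-120,15,0,0,0,-120,25,0,0,0,-120,35,0,0,0,-120,45,0,0,0,-120,55,0,0,0,-120,65,0,0,0,-120,75,0,0,0,-120,85,0,0,0,-120,95,0,0,0,-120,95,0],
)

```text
invalid input at $.increments: expected a multiple of 5 numbers
```

Run:
```python
from h import *
rep()
```

```text
t 22.38 p [ 615.6 -235.7  260.4] w 87.8 F [0.3 0.  0.7] M [0.02 0.2  0.  ] q [-0.52  0.28  1.86  0.51  0.62 -2.54]
jaw heading 95.26 jaw z -0.004 tilt 30.06 tilt az 4.9
```

Emit:
move_arm(
  increments=[0,0,0,-60,0,0,0,0,-110,5,0,0,0,-120,15,0,0,0,-120,25,0,0,0,-120,35,0,0,0,-120,45,0,0,0,-120,55,0,0,0,-120,65,0,0,0,-120,75,0,0,0,-120,85,0,0,0,-120,95],
)

```text
t: 23.75
ee_pos: [555.4, -241.2, 366.5]
orientation: [1.941, 1.941, 0.564]
ft_force: [-0.2, -0.1, 0.3]
width: 87.9
```

Run:
```python
from h import *
rep()
```

```text
t 23.75 p [ 555.4 -241.2  366.5] w 87.9 F [-0.2 -0.1  0.3] M [-0.09  0.28  0.03] q [-0.59  0.08  1.84  0.43  0.84 -0.82]
jaw heading -0.73 jaw z 0.501 tilt 30.18 tilt az 4.7
```

```bash
cat >> h.py <<'E'
def yaw_to_level(headdeg=None):
    o,Rm=st();x,y=Rm[:,0],Rm[:,1]
    a=np.arange(-180,180,.1);z=-np.sin(np.radians(a))*x[2]+np.cos(np.radians(a))*y[2]
    c=a[np.where(np.diff(np.sign(z)))[0]];return c
E
python3 - <<'E'
from h import *
print(yaw_to_level())
E
```

```text
[-94.7  85.3]
```

Emit:
move_arm(
  increments=[0,0,0,0,10,0,0,0,0,20,0,0,0,0,30,0,0,0,0,40,0,0,0,0,50,0,0,0,0,60,0,0,0,0,70,0,0,0,0,80,0,0,0,0,85.3,0,0,0,0,85.3],
)

```text
t: 25.0
ee_pos: [555.1, -241.5, 368.3]
orientation: [-3.012, -0.125, -0.815]
ft_force: [-1.3, -0.6, 0.5]
width: 88.2
```

Run:
```python
from h import *
np.set_printoptions(precision=1,suppress=True)
rep();print(yaw_to_level())
o,Rm=st();zt=Rm[:,2]
T=np.array((642,-233.5,214))+19*zt
for d in(80,0,): print(inc(T-d*zt))
```

```text
t 25.0 p [ 555.1 -241.5  368.3] w 88.2 F [-1.3 -0.6  0.5] M [-0.   0.4  0. ] q [-0.6  0.1  1.8  0.4  0.8  0.7]
jaw heading -85.28 jaw z 0.003 tilt 30.3 tilt az 4.5
[-179.8    0.2]
[ -2.5  -1.2 116.2]
[ -2.5  -1.2 196.2]
```

Emit:
move_arm(
  increments=[0,-2.5,-1.2,50,0,0,-2.5,-1.2,100,0,0,-2.5,-1.2,130,0,0,-2.5,-1.2,150,0,0,-2.5,-1.2,165,0,0,-2.5,-1.2,175,0,0,-2.5,-1.2,175,0],
)

```text
t: 25.88
ee_pos: [641.0, -233.5, 215.9]
orientation: [-3.011, -0.126, -0.815]
ft_force: [-0.2, 0.1, -0.4]
width: 87.5
```

Run:
```python
from h import *
np.set_printoptions(precision=1,suppress=True)
rep();print(yaw_to_level())
o,Rm=st();zt=Rm[:,2]
T=np.array((642,-233.5,214))+19*zt
for d in(0,): print(inc(T-d*zt))
snap("scene",220,130,160,120,"s14");snap("top",290,80,160,120,"t14")
```

```text
t 25.88 p [ 641.  -233.5  215.9] w 87.5 F [-0.2  0.1 -0.4] M [0.  0.4 0. ] q [-0.5  0.4  1.9  0.6  0.5  0.6]
jaw heading -85.26 jaw z 0.002 tilt 30.29 tilt az 4.5
[-179.8    0.2]
[-0.1  0.  21.1]
```

View pics/s14.png

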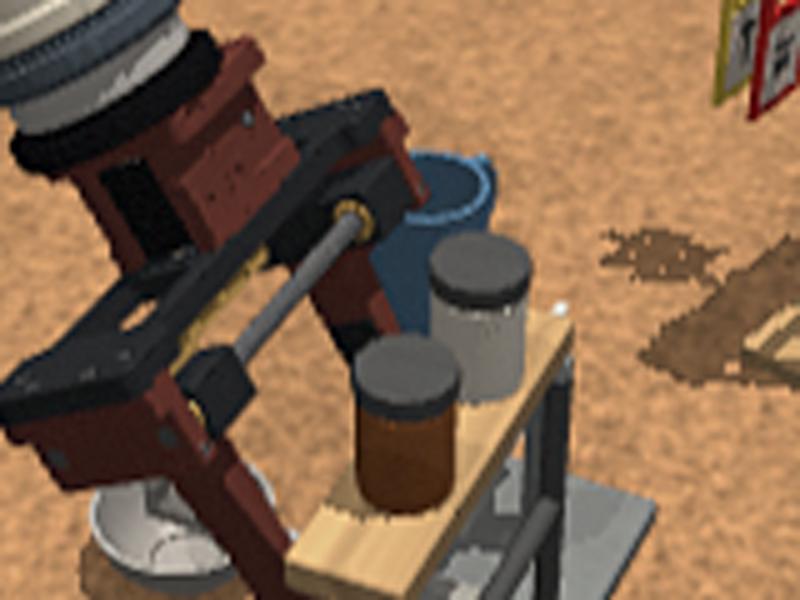

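View pics/t14.png

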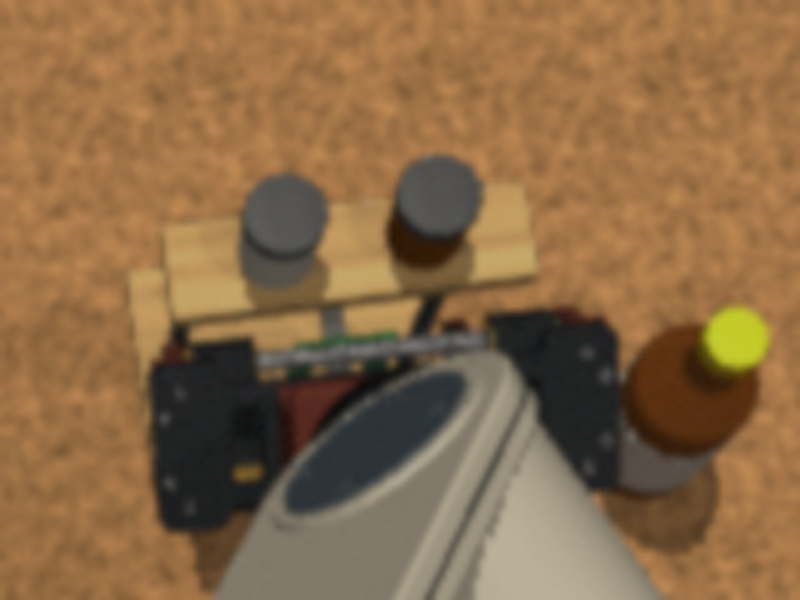

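Emit:
move_arm(
  increments=[0,0,0,10,0,0,0,0,21,0,0,0,0,21,0,255,0,0,21,0,255,0,0,21,0,255,0,0,21,0,255,0,0,21,0,255,0,0,21,0],
)

```text
t: 26.98
ee_pos: [651.7, -233.1, 198.7]
orientation: [-3.012, -0.125, -0.817]
ft_force: [-0.3, -0.1, -0.5]
width: 43.7
```

Run:
```python
from h import *
np.set_printoptions(precision=1,suppress=True)
rep()
o,Rm=st()
a=np.array((np.cos(np.radians(5.5)),np.sin(np.radians(5.5)),0))
print('up',Rm.T@[0,0,17],'back',Rm.T@(-130*a),'y+',Rm.T@[0,100,0])
snap("scene",220,150,160,120,"s15")
```

```text
t 26.98 p [ 651.7 -233.1  198.7] w 43.7 F [-0.3 -0.1 -0.5] M [-0.1  0.3 -0.1] q [-0.5  0.4  1.8  0.6  0.5  0.6]
jaw heading -85.29 jaw z 0.003 tilt 30.36 tilt az 4.4
up [  8.6   0.1 -14.7] back [-112.2    1.8  -65.7] y+ [  7.3 -99.7   3.9]
```

View pics/s15.png

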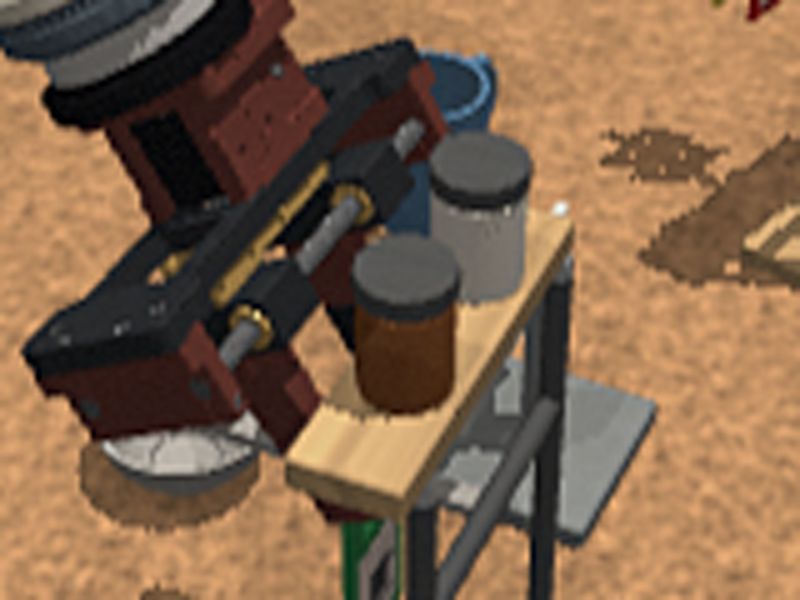

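Emit:
move_arm(
  increments=[255,4.3,0,-7.3,0,255,8.6,0,-14.7,0,255,8.6,0,-14.7,0,255,-8.6,0.3,-25,0,255,-35,0.7,-40,0,255,-70,1.2,-60,0,255,-104,1.8,-80,0,255,-104,1.8,-80,0],
)

```text
t: 28.02
ee_pos: [519.9, -245.4, 214.9]
orientation: [-3.012, -0.122, -0.816]
ft_force: [0.7, -0.5, -0.9]
width: 43.7
```

Run:
```python
from h import *
np.set_printoptions(precision=1,suppress=True)
rep()
snap("scene",180,120,200,150,"s16");snap("top",270,80,200,150,"t16")
```

```text
t 28.02 p [ 519.9 -245.4  214.9] w 43.7 F [ 0.7 -0.5 -0.9] M [-0.1  0.4 -0. ] q [-0.6  0.2  2.   0.7  0.6  0.3]
jaw heading -85.39 jaw z 0.002 tilt 30.3 tilt az 4.4
```

View pics/s16.png

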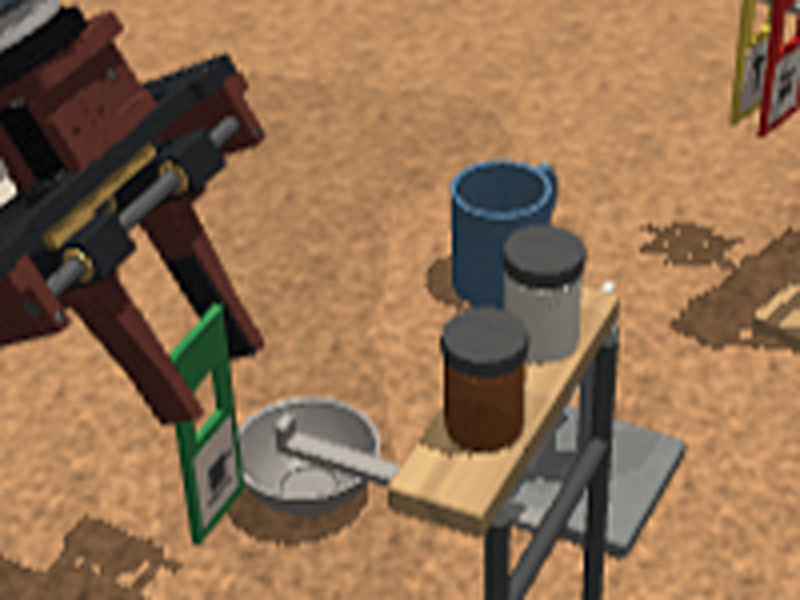

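View pics/t16.png

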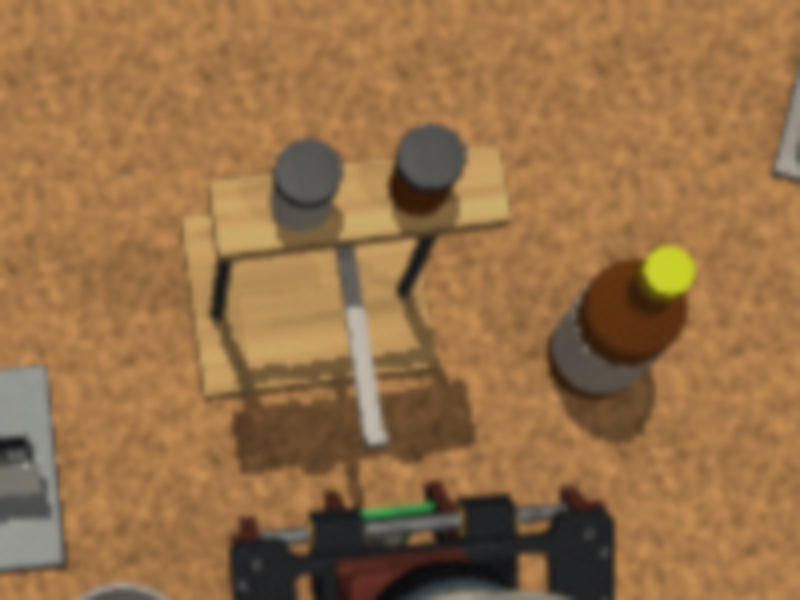

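Run:
```python
from h import *
np.set_printoptions(precision=1,suppress=True)
print(inc((515,-245,300)),inc((460,35,300)))
```

```text
[ 36.4  -1.3 -76.5] [   9.3 -284.8  -93.7]
```

Emit:
move_arm(
  increments=[255,18,0,-38,0,255,36,0,-76,0,255,32,-50,-78,0,255,28,-100,-81,0,255,23,-150,-84,0,255,19,-200,-87,0,255,15,-250,-90,0,255,9,-285,-94,0,255,9,-285,-94,0],
)

```text
t: 29.25
ee_pos: [459.9, 38.1, 300.8]
orientation: [-3.01, -0.133, -0.82]
ft_force: [-0.2, 0.6, -0.7]
width: 43.5
```

Run:
```python
from h import *
np.set_printoptions(precision=1,suppress=True)
rep();o,Rm=st();print(Rm.T@(-100*np.array([.997,.077,0])))
```

```text
t 29.25 p [459.9  38.1 300.8] w 43.5 F [-0.2  0.6 -0.7] M [-0.   0.4  0. ] q [ 0.  -0.1  2.2  0.   0.5  1.5]
jaw heading -85.02 jaw z 0.004 tilt 30.47 tilt az 4.6
[-86.2  -1.  -50.7]
```

Emit:
move_arm(
  increments=[255,-40,0,-23,0,255,-80,0,-46,0,255,-129,0,-76,0,255,-129,0,-76,0],
)

```text
t: 29.75
ee_pos: [309.1, 24.7, 302.0]
orientation: [-3.008, -0.132, -0.828]
ft_force: [-0.0, 0.2, -0.8]
width: 43.3
```

Run:
```python
from h import *
np.set_printoptions(precision=1,suppress=True)
rep();o,Rm=st();print(Rm.T@(-100*np.array([.997,.077,0])))
```

```text
t 29.75 p [309.1  24.7 302. ] w 43.3 F [-0.   0.2 -0.8] M [0.  0.4 0. ] q [ 0.  -0.5  2.4  0.1  0.7  1.4]
jaw heading -85.05 jaw z 0.004 tilt 30.76 tilt az 4.5
[-85.9  -0.9 -51.1]
```

Emit:
move_arm(
  increments=[255,-25,0,43,0,255,-50,0,86,0,255,-65,0,112,0,255,-65,0,112,0],
)

```text
t: 30.25
ee_pos: [326.3, 25.2, 183.3]
orientation: [-3.017, -0.131, -0.797]
ft_force: [-0.2, -0.2, -0.5]
width: 43.6
```

Run:
```python
from h import *
np.set_printoptions(precision=1,suppress=True)
rep();o,Rm=st();print(Rm.T@(-100*np.array([.997,.077,0])))
```

```text
t 30.25 p [326.3  25.2 183.3] w 43.6 F [-0.2 -0.2 -0.5] M [-0.   0.5  0. ] q [ 0.  -0.1  2.6  0.2  0.2  1.3]
jaw heading -85.08 jaw z 0.004 tilt 29.59 tilt az 4.6
[-87.   -0.9 -49.4]
```

Emit:
move_arm(
  increments=[255,-50,0,-28,0,255,-100,0,-56,0],
)

```text
t: 30.5
ee_pos: [254.3, 18.1, 231.3]
orientation: [-3.032, -0.132, -0.742]
ft_force: [1.0, -0.3, 0.4]
width: 43.6
```

Run:
```python
from h import *
np.set_printoptions(precision=1,suppress=True)
rep()
```

```text
t 30.5 p [254.3  18.1 231.3] w 43.6 F [ 1.  -0.3  0.4] M [-0.   0.3 -0. ] q [-0.1 -0.5  2.6  0.1  0.6  1.4]
jaw heading -85.06 jaw z 0.003 tilt 27.49 tilt az 4.6
```

Emit:
move_arm(
  increments=[255,-24,0,44,0,255,-48,0,88,0],
)

```text
t: 30.75
ee_pos: [299.4, 19.7, 188.9]
orientation: [-3.042, -0.133, -0.713]
ft_force: [1.0, -0.3, 1.2]
width: 43.5
```

Run:
```python
from h import *
np.set_printoptions(precision=1,suppress=True)
rep()
```

```text
t 30.75 p [299.4  19.7 188.9] w 43.5 F [ 1.  -0.3  1.2] M [-0.   0.4  0. ] q [-0.  -0.2  2.6  0.1  0.3  1.4]
jaw heading -85.07 jaw z 0.005 tilt 26.39 tilt az 4.3
```

Emit:
move_arm(
  increments=[255,-60,0,15,0,255,-120,0,30,0],
)

```text
t: 31.0
ee_pos: [284.0, 15.0, 183.1]
orientation: [-3.058, -0.134, -0.64]
ft_force: [-0.1, 0.5, -0.1]
width: 43.7
```

Emit:
move_arm(
  increments=[255,-60,0,15,0,255,-120,0,30,0],
)

```text
t: 31.25
ee_pos: [264.9, 7.5, 184.3]
orientation: [-3.069, -0.136, -0.573]
ft_force: [0.0, 0.1, -0.4]
width: 43.7
```

Run:
```python
from h import *
np.set_printoptions(precision=1,suppress=True)
rep()
```

```text
t 31.25 p [264.9   7.5 184.3] w 43.7 F [ 0.   0.1 -0.4] M [-0.   0.3 -0. ] q [-0.1 -0.3  2.6  0.1  0.5  1.3]
jaw heading -84.94 jaw z 0.0 tilt 21.15 tilt az 5.0
```

Emit:
move_arm(
  increments=[255,-60,0,15,0,255,-120,0,30,0],
)

```text
t: 31.5
ee_pos: [237.5, -4.6, 193.3]
orientation: [-3.076, -0.138, -0.511]
ft_force: [0.5, -0.4, -1.3]
width: 43.4
```

Emit:
move_arm(
  increments=[255,-60,0,15,0,255,-120,0,30,0],
)

```text
t: 31.75
ee_pos: [194.1, -23.8, 209.8]
orientation: [-3.077, -0.143, -0.461]
ft_force: [-0.1, -0.4, -0.7]
width: 43.4
```

Run:
```python
from h import *
np.set_printoptions(precision=1,suppress=True)
rep();print(yaw_to_level())
snap("scene",0,0,560,420,"s17")
print(inc((400,10,260)),inc((480,0,300)))
```

```text
t 31.75 p [194.1 -23.8 209.8] w 43.4 F [-0.1 -0.4 -0.7] M [-0.   0.3  0. ] q [-0.4 -0.5  2.6  0.2  0.8  0.9]
jaw heading -84.56 jaw z -0.013 tilt 17.11 tilt az 7.9
[ -2.6 177.4]
[214.6 -15.8  14. ] [301.6   1.1  -1.3]
```

View pics/s17.png

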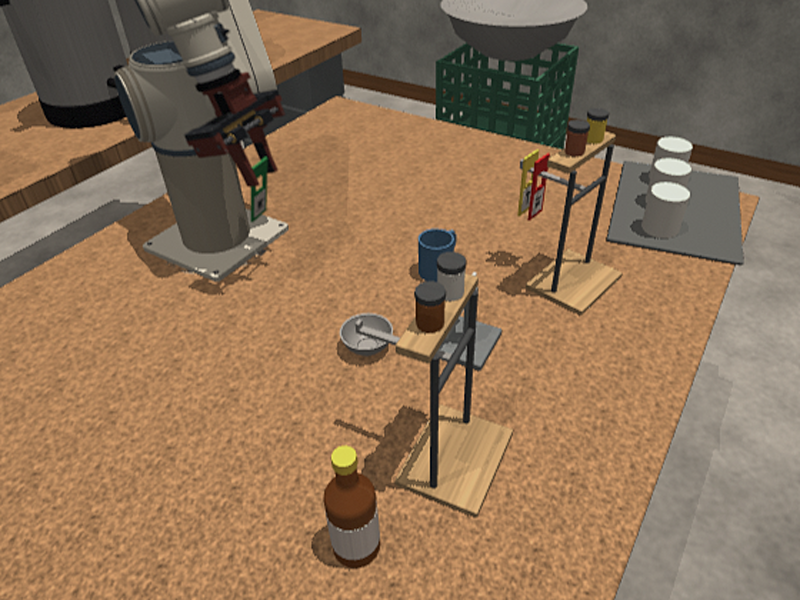

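```bash
cat >> h.py <<'E'
RG=R.from_rotvec([-3.012,-0.125,-0.817]).as_matrix()
CT=RG.T@(np.array([644.7,-233.6,168])-[651.7,-233.1,198.7])   # card centre in tool
ag=np.radians(5.0)
CR=RG.T@np.array([[np.cos(ag),-np.sin(ag),0],[np.sin(ag),np.cos(ag),0],[0,0,1]]) # card axes in tool
th,l=np.radians(4.9),np.radians(15)
a=np.array([np.cos(th),np.sin(th),0]);zs=np.cos(l)*np.array([0,0,1])+np.sin(l)*a;ys=np.array([-np.sin(th),np.cos(th),0]);xs=np.cross(ys,zs)
E
python3 - <<'E'
from h import *
np.set_printoptions(precision=2,suppress=True)
h=lambda x,y:zz(x,y,230,160,600/70)
for z in (113,117,121):
    top=onz('top',*h(251,161),z); print(top, 'seat',top-100*zs)
o,Rm=st();C=Rm@CR
print(CT);print('card axes',C,'lean',np.degrees(np.arctan2(C[:2,2]@a[:2],C[2,2])),'x heading',np.degrees(np.arctan2(C[1,0],C[0,0])),'y tiltz',C[2,1])
E
```

```text
[609.73 -12.1  113.  ] seat [583.95 -14.31  16.41]
[608.78 -12.48 117.  ] seat [582.99 -14.69  20.41]
[607.82 -12.85 121.  ] seat [582.03 -15.06  24.41]
[-21.57  -0.18  22.95]
card axes [[ 0.97 -0.1   0.23]
 [ 0.1   1.    0.01]
 [-0.23  0.02  0.97]] lean 13.23489975362882 x heading 5.801306860991988 y tiltz 0.01687128649437873
```

Run:
```python
from h import *
np.set_printoptions(precision=1,suppress=True)
h=lambda x,y:zz(x,y,230,160,600/70)
print('lip',[onz('top',*h(*p),85) for p in((140,280),(412,262))],'ledge/clip?',[onz('top',*h(*p),40) for p in((160,385),(440,350))])
seat=np.array([583,-15.3,20]);o,Rm=st()
for xx,zc in((-14,170),(-14,145)):
    c=seat+xx*xs+zc*zs;T=c-Rm@CT;print(c,T,inc(T))
```

```text
lip [array([582.8,  21.4,  85. ]), array([586.9, -54.5,  85. ])] ledge/clip? [array([561.3,  20.8,  40. ]), array([570.4, -60.1,  40. ])]
[613.4 -12.7 187.8] [627.2 -11.9 216.1] [416.1  27.7 121.4]
[606.9 -13.2 163.7] [620.8 -12.5 192. ] [402.8  28.  142.6]
```

Emit:
move_arm(
  increments=[255,50,3,5,0,255,105,6,20,0,255,160,10,40,0,255,215,14,60,0,255,270,18,78,0,255,325,22,95,0,255,375,26,110,0,255,416,28,121,0,255,416,28,121,0],
)

```text
t: 32.92
ee_pos: [629.1, -11.5, 216.6]
orientation: [-3.077, -0.141, -0.465]
ft_force: [-0.4, -0.0, -0.9]
width: 43.9
```

Run:
```python
from h import *
np.set_printoptions(precision=1,suppress=True)
rep();o,Rm=st();seat=np.array([583.5,-16.3,20])
c=o['ee_pos']+Rm@CT;d=c-seat;print('card in seat',d@xs,d@ys,d@zs)
C=Rm@CR;print('lean',np.degrees(np.arctan2(C[:2,2]@a[:2],C[2,2])),'x heading',np.degrees(np.arctan2(C[1,0],C[0,0])),'y tiltz',C[2,1])
snap("scene",270,130,120,120,"s18");snap("top",200,130,140,105,"t18")
```

```text
t 32.92 p [629.1 -11.5 216.6] w 43.9 F [-0.4 -0.  -0.9] M [-0.   0.3 -0. ] q [-0.1  0.3  1.8  0.1  0.7  1.4]
jaw heading -84.66 jaw z -0.012 tilt 17.22 tilt az 7.7
card in seat -12.64148883288312 1.299023693901843 170.83154932241942
lean 13.145137325217124 x heading 5.816694027866556 y tiltz 0.016922575884123634
```

View pics/s18.png

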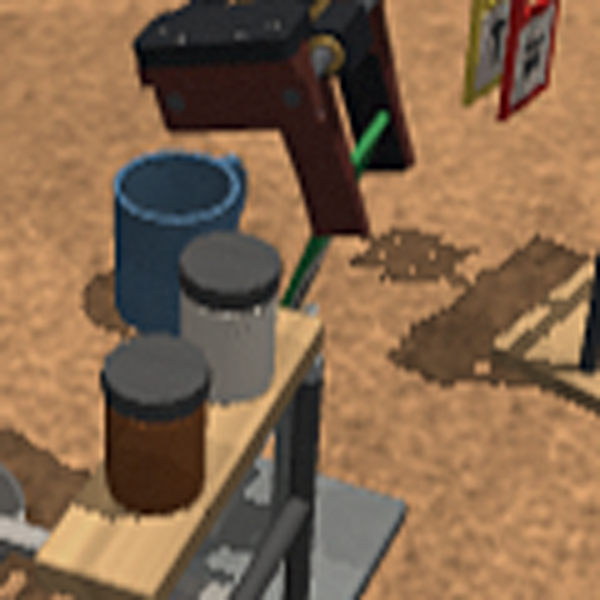

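View pics/t18.png

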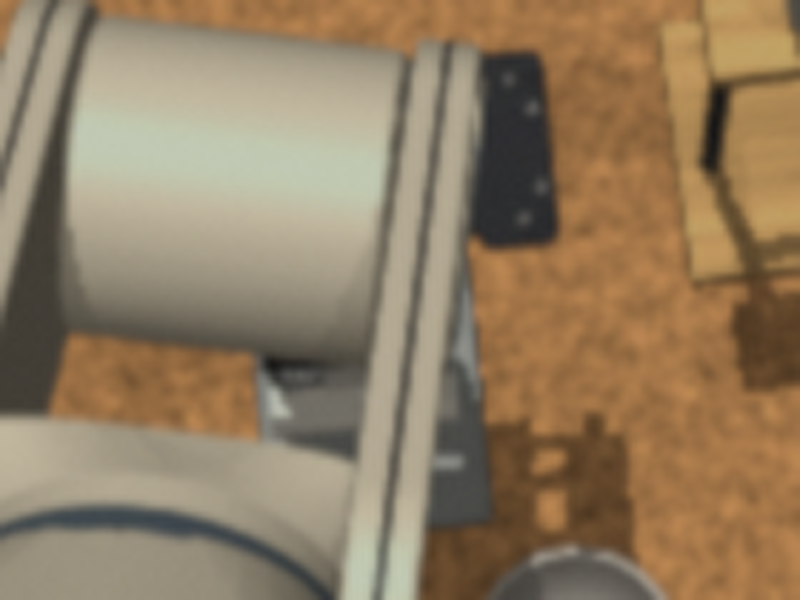

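Run:
```python
from h import *
np.set_printoptions(precision=1,suppress=True)
o,Rm=st();c=o['ee_pos']+Rm@CT;C=Rm@CR
for n,p in(('top+y',c+22*C[:,1]+60*C[:,2]),('low-y', c-22*C[:,1]-60*C[:,2])):
    u=proj('scene',p);print(n,p,(u-[270,130]+.5)*5-.5)
seat=np.array([583.5,-16.3,20])
for s in(16,-16): print('striptop',(proj('scene',seat+100*zs+s*ys)-[270,130]+.5)*5-.5)
```

```text
top+y [623.7   9.7 246.6] [380.4 112.2]
low-y [600.4 -34.8 129. ] [270.6 370.5]
striptop [321.9 353. ]
striptop [294.9 393.6]
```

```bash
cat >> h.py <<'E'
SEAT=np.array([583.5,-16.3,20])
def cs():
    o,Rm=st();d=o['ee_pos']+Rm@CT-SEAT;print('card in seat',(d@xs).round(1),(d@ys).round(1),(d@zs).round(1));return np.array([d@xs,d@ys,d@zs]),Rm
def seatinc(x,y,z):
    d,Rm=cs();e=np.array([x,y,z])-d;return Rm.T@(e[0]*xs+e[1]*ys+e[2]*zs)
E
python3 - <<'E'
from h import *
np.set_printoptions(precision=1,suppress=True)
print(seatinc(-8,0,160),seatinc(-8,0,135),seatinc(-8,0,115),seatinc(-8,0,100))
E
```

```text
card in seat -15.6 1.3 169.5
card in seat -15.6 1.3 169.5
card in seat -15.6 1.3 169.5
card in seat -15.6 1.3 169.5
[ 1.4  1.5 12.1] [-11.9   1.8  33.3] [-22.5   2.   50.2] [-30.5   2.1  63. ]
```

Emit:
move_arm(
  increments=[255,1.4,1.5,12,0,255,-5,1.7,22,0,255,-12,1.8,33,0,255,-12,1.8,33,0,255,-17,1.9,42,0,255,-17,1.9,42,0],
)

```text
t: 33.78
ee_pos: [622.6, -13.6, 171.4]
orientation: [-3.078, -0.14, -0.464]
ft_force: [-3.6, -0.7, 6.9]
width: 43.8
```

Run:
```python
from h import *
np.set_printoptions(precision=1,suppress=True)
rep();print(seatinc(-7,0,110),seatinc(-5,0,100),seatinc(-4,0,90))
snap("scene",270,130,120,120,"s19");snap("top",200,130,140,105,"t19")
```

```text
t 33.77 p [622.6 -13.6 171.4] w 43.8 F [-3.6 -0.7  6.9] M [-0.1  0.6  0. ] q [-0.1  0.4  1.9  0.1  0.6  1.3]
jaw heading -84.67 jaw z -0.012 tilt 17.19 tilt az 7.6
card in seat -7.4 -0.2 125.5
card in seat -7.4 -0.2 125.5
card in seat -7.4 -0.2 125.5
[-7.9 -0.1 13.3] [-11.5   0.   22.9] [-16.    0.1  31.9]
```

View pics/s19.png

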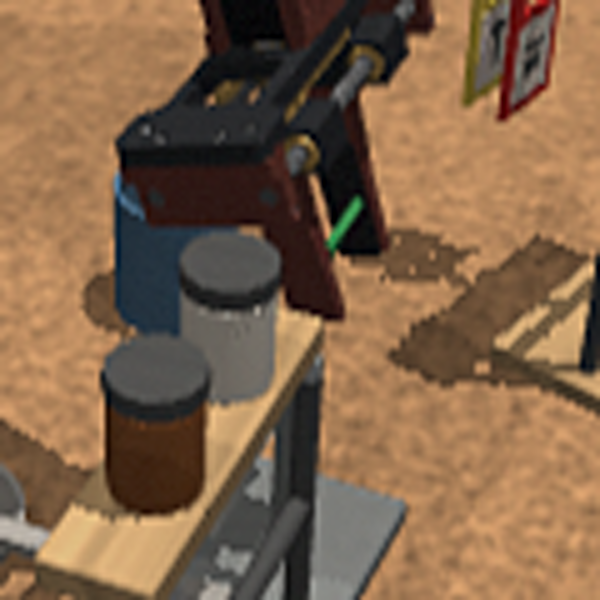

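View pics/t19.png

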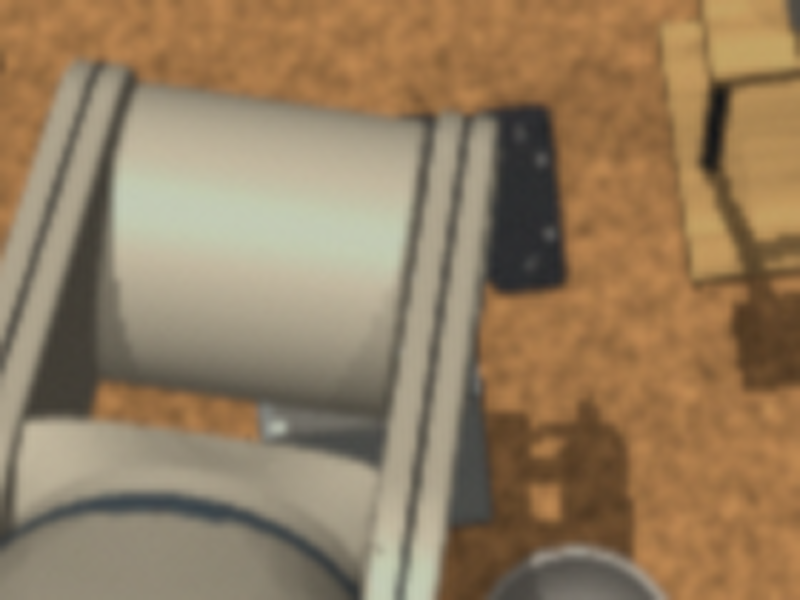

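Run:
```python
from h import *
np.set_printoptions(precision=1,suppress=True)
rep();d,Rm=cs();o,_=st();c=o['ee_pos']+Rm@CT;C=Rm@CR
for s in(22,-22):
  p=c+s*C[:,1]+60*C[:,2];print(p,(proj('scene',p)-[270,130]+.5)*5-.5)
```

```text
t 33.88 p [622.5 -13.7 171.4] w 43.4 F [-3.2 -0.5  6.6] M [-0.1  0.6  0. ] q [-0.1  0.4  1.9  0.1  0.6  1.3]
jaw heading -84.68 jaw z -0.012 tilt 17.18 tilt az 7.6
card in seat -7.4 -0.3 125.5
[620.3   7.8 201.9] [364.1 200.2]
[624.6 -36.  201.2] [326.8 256.7]
```

Run:
```python
from h import *
np.set_printoptions(precision=1,suppress=True)
print(seatinc(-11.5,0,128),seatinc(-11.5,0,125.5))
```

```text
card in seat -7.4 -0.3 125.5
card in seat -7.4 -0.3 125.5
[-2.1 -0.3 -4.3] [-3.4 -0.3 -2.2]
```

Emit:
move_arm(
  increments=[255,-1,0,-4,0,255,-1,0,-4,0],
)

```text
t: 34.12
ee_pos: [620.9, -14.0, 175.3]
orientation: [-3.077, -0.14, -0.466]
ft_force: [0.2, -0.1, 1.0]
width: 43.8
```

Run:
```python
from h import *
np.set_printoptions(precision=1,suppress=True)
rep();cs()
```

```text
t 34.12 p [620.9 -14.  175.3] w 43.8 F [ 0.2 -0.1  1. ] M [-0.  -0.1 -0. ] q [-0.1  0.4  1.9  0.1  0.6  1.3]
jaw heading -84.69 jaw z -0.012 tilt 17.28 tilt az 7.5
card in seat -10.0 -0.5 128.8
```

Emit:
move_arm(
  increments=[255,-2,0,0,0,255,-2,0,0,0],
)

```text
t: 34.38
ee_pos: [620.1, -14.1, 175.4]
orientation: [-3.077, -0.14, -0.471]
ft_force: [4.3, 1.2, 1.7]
width: 43.7
```

Run:
```python
from h import *
np.set_printoptions(precision=1,suppress=True)
rep();cs()
snap("top",200,130,140,105,"t20")
```

```text
t 34.38 p [620.1 -14.1 175.4] w 43.7 F [4.3 1.2 1.7] M [ 0.2 -0.7  0. ] q [-0.1  0.4  1.9  0.1  0.6  1.3]
jaw heading -84.7 jaw z -0.012 tilt 17.43 tilt az 7.5
card in seat -10.7 -0.5 128.7
```

```bash
cat >> h.py <<'E'
SEAT=SEAT-6.5*xs+25.5*zs
E
python3 - <<'E'
from h import *
np.set_printoptions(precision=1,suppress=True)
print(SEAT)
print(seatinc(-3.5,0,103),seatinc(-3.5,0,98),seatinc(-3,0,92),seatinc(-3,0,86))
E
```

```text
[583.8 -16.3  46.3]
card in seat -4.3 -0.5 103.2
card in seat -4.3 -0.5 103.2
card in seat -4.3 -0.5 103.2
card in seat -4.3 -0.5 103.2
[ 0.6 -0.5  0.6] [-2.1 -0.5  4.8] [-4.9 -0.4 10.1] [-8.1 -0.4 15.2]
```

Emit:
move_arm(
  increments=[255,0.6,-0.4,0.6,0,255,-2.1,-0.4,4.8,0,255,-2.1,-0.4,4.8,0],
)

```text
t: 34.8
ee_pos: [619.7, -13.9, 170.7]
orientation: [-3.077, -0.14, -0.471]
ft_force: [0.7, -0.5, 6.0]
width: 43.9
```

Run:
```python
from h import *
np.set_printoptions(precision=1,suppress=True)
rep()
print(seatinc(-3.5,0,93),seatinc(-3,0,88))
snap("top",200,130,140,105,"t21")
```

```text
t 34.8 p [619.7 -13.9 170.7] w 43.9 F [ 0.7 -0.5  6. ] M [-0.1 -0.3 -0. ] q [-0.1  0.4  1.9  0.1  0.6  1.3]
jaw heading -84.69 jaw z -0.012 tilt 17.46 tilt az 7.4
card in seat -3.4 -0.3 98.5
card in seat -3.4 -0.3 98.5
[-3.  -0.2  4.6] [-5.3 -0.2  9.1]
```

Emit:
move_arm(
  increments=[255,-1.5,-0.2,2.3,0,255,-3,-0.2,4.6,0,255,-3,-0.2,4.6,0],
)

```text
t: 35.22
ee_pos: [619.0, -13.9, 167.2]
orientation: [-3.077, -0.14, -0.475]
ft_force: [-3.2, -0.6, 14.6]
width: 43.5
```

Run:
```python
from h import *
np.set_printoptions(precision=1,suppress=True)
rep()
print(seatinc(-3.5,0,88),seatinc(-3,0,83))
snap("scene",270,130,120,120,"s22")
```

```text
t 35.23 p [619.  -13.9 167.2] w 43.5 F [-3.2 -0.6 14.6] M [-0.1 -0.   0. ] q [-0.1  0.4  1.9  0.1  0.6  1.3]
jaw heading -84.68 jaw z -0.011 tilt 17.59 tilt az 7.3
card in seat -3.1 -0.2 94.9
card in seat -3.1 -0.2 94.9
[-4.1 -0.2  5.6] [-6.4 -0.1 10.1]
```

View pics/s22.png

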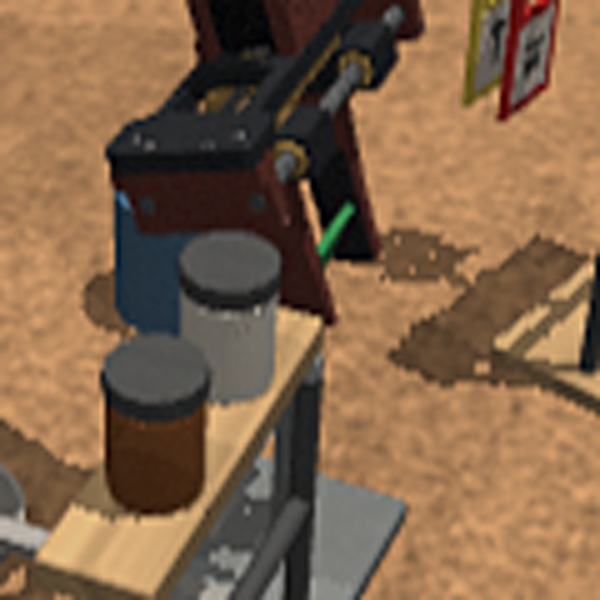

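Run:
```python
from h import *
np.set_printoptions(precision=1,suppress=True)
print(seatinc(-4.5,0,95),seatinc(-4.5,0,91))
```

```text
card in seat -3.0 -0.3 94.9
card in seat -3.0 -0.3 94.9
[-1.2 -0.3 -0.8] [-3.4 -0.3  2.5]
```

Emit:
move_arm(
  increments=[255,-1.2,0,-0.8,0,255,-1.2,0,-0.8,0],
)

```text
t: 35.52
ee_pos: [617.8, -14.1, 168.0]
orientation: [-3.077, -0.14, -0.476]
ft_force: [0.9, 0.6, 7.3]
width: 43.6
```

Run:
```python
from h import *
np.set_printoptions(precision=1,suppress=True)
rep();cs()
```

```text
t 35.52 p [617.8 -14.1 168. ] w 43.6 F [0.9 0.6 7.3] M [ 0.1 -0.4 -0. ] q [-0.1  0.4  1.9  0.1  0.6  1.3]
jaw heading -84.69 jaw z -0.011 tilt 17.64 tilt az 7.3
card in seat -4.4 -0.3 95.4
```

Emit:
move_arm(
  increments=[255,-1,0,2,0,255,-2.2,0,4,0,255,-2.2,0,4,0],
)

```text
t: 35.9
ee_pos: [617.2, -14.2, 164.6]
orientation: [-3.077, -0.14, -0.478]
ft_force: [-2.5, -0.5, 14.0]
width: 43.9
```

Run:
```python
from h import *
np.set_printoptions(precision=1,suppress=True)
rep();cs()
```

```text
t 35.9 p [617.2 -14.2 164.6] w 43.9 F [-2.5 -0.5 14. ] M [ 0.   0.1 -0. ] q [-0.1  0.4  1.9  0.1  0.6  1.3]
jaw heading -84.68 jaw z -0.011 tilt 17.7 tilt az 7.2
card in seat -4.1 -0.4 92.0
```

Run:
```python
from h import *
np.set_printoptions(precision=1,suppress=True)
print(seatinc(-5,0,92),seatinc(-5,0,89),seatinc(-5,0,86))
```

```text
card in seat -4.1 -0.4 92.0
card in seat -4.1 -0.4 92.0
card in seat -4.1 -0.4 92.0
[-0.8 -0.5 -0.5] [-2.4 -0.4  2. ] [-4.  -0.4  4.5]
```

Emit:
move_arm(
  increments=[255,-0.8,-0.4,-0.5,0,255,-2.4,-0.4,2,0,255,-4,-0.4,4.5,0,255,-4,-0.4,4.5,0],
)

```text
t: 36.4
ee_pos: [614.9, -14.1, 159.3]
orientation: [-3.077, -0.14, -0.479]
ft_force: [0.2, -0.6, 7.5]
width: 43.6
```

Run:
```python
from h import *
np.set_printoptions(precision=1,suppress=True)
rep();cs();o,Rm=st();print('F seat',o['ft_force']@xs,o['ft_force']@zs)
snap("scene",270,130,120,120,"s23");snap("top",200,130,140,105,"t23")
```

```text
t 36.4 p [614.9 -14.1 159.3] w 43.6 F [ 0.2 -0.6  7.5] M [-0.1 -0.3 -0. ] q [-0.1  0.4  1.9  0.1  0.5  1.3]
jaw heading -84.68 jaw z -0.01 tilt 17.72 tilt az 7.2
card in seat -4.9 -0.1 86.2
F seat -1.8251376446548417 7.310788886130324
```

View pics/s23.png

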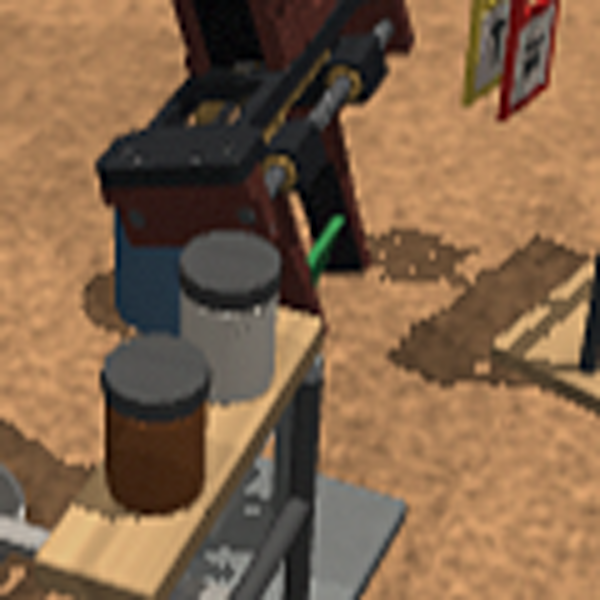

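View pics/t23.png

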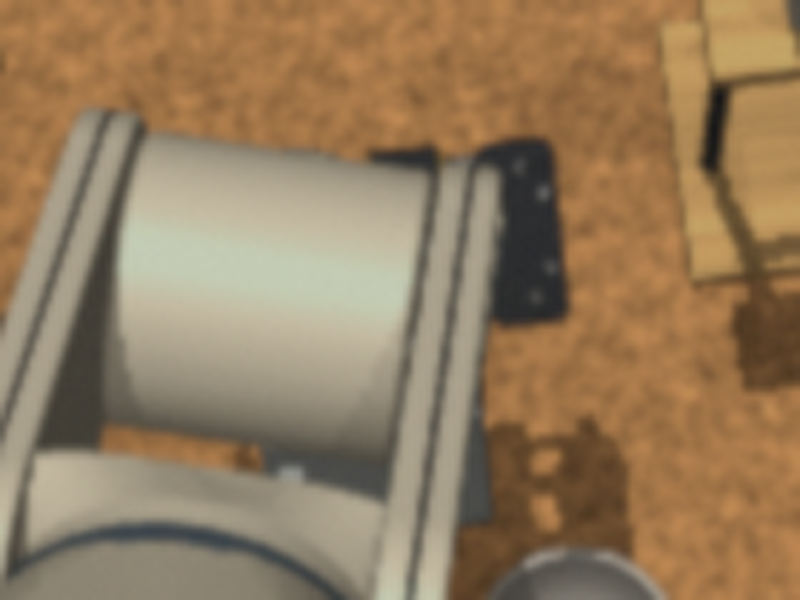

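Run:
```python
from h import *
np.set_printoptions(precision=1,suppress=True)
print(seatinc(-5,0,81),seatinc(-5,0,76))
```

```text
card in seat -4.9 -0.1 86.2
card in seat -4.9 -0.1 86.2
[-2.9 -0.   4.4] [-5.6  0.   8.6]
```

Emit:
move_arm(
  increments=[255,-1.5,0,2.2,0,255,-2.9,0,4.4,0,255,-4.2,0,6.5,0,255,-4.2,0,6.5,0],
)

```text
t: 37.0
ee_pos: [612.9, -14.2, 152.0]
orientation: [-3.077, -0.14, -0.479]
ft_force: [-0.2, 0.1, 7.4]
width: 43.3
```

```bash
cat >> h.py <<'E'
def F():
    o,Rm=st();print('F seat',(o['ft_force']@xs).round(1),(o['ft_force']@zs).round(1))
E
python3 - <<'E'
from h import *
np.set_printoptions(precision=1,suppress=True)
rep();F();print(seatinc(-5,0,75),seatinc(-5,0,70))
E
```

```text
t 37.0 p [612.9 -14.2 152. ] w 43.3 F [-0.2  0.1  7.4] M [-0.  -0.3 -0. ] q [-0.1  0.4  1.9  0.1  0.5  1.3]
jaw heading -84.68 jaw z -0.01 tilt 17.74 tilt az 7.2
F seat -2.1 7.0
card in seat -5.0 -0.1 78.7
card in seat -5.0 -0.1 78.7
[-2.  -0.   3.1] [-4.7  0.   7.3]
```

Emit:
move_arm(
  increments=[255,-1,0,1.5,0,255,-2,0,3.1,0,255,-2.8,0,4.3,0,255,-2.8,0,4.3,0],
)

```text
t: 37.5
ee_pos: [611.7, -14.3, 147.4]
orientation: [-3.077, -0.14, -0.48]
ft_force: [-1.4, -0.8, 9.4]
width: 43.7
```

Run:
```python
from h import *
np.set_printoptions(precision=1,suppress=True)
rep();F();cs()
```

```text
t 37.5 p [611.7 -14.3 147.4] w 43.7 F [-1.4 -0.8  9.4] M [-0.  -0.2  0. ] q [-0.1  0.4  1.9  0.1  0.5  1.3]
jaw heading -84.68 jaw z -0.01 tilt 17.76 tilt az 7.2
F seat -3.9 8.7
card in seat -4.9 -0.1 73.9
```

Emit:
move_arm(
  increments=[255,-1,0,1.5,0,255,-2,0,3.1,0,255,-2,0,3.1,0],
)

```text
t: 37.88
ee_pos: [610.8, -14.4, 144.1]
orientation: [-3.077, -0.14, -0.48]
ft_force: [-1.3, -0.6, 9.3]
width: 43.7
```

Run:
```python
from h import *
np.set_printoptions(precision=1,suppress=True)
rep();F();cs()
```

```text
t 37.88 p [610.8 -14.4 144.1] w 43.7 F [-1.3 -0.6  9.3] M [-0.1 -0.2 -0.1] q [-0.1  0.4  1.9  0.1  0.5  1.3]
jaw heading -84.68 jaw z -0.01 tilt 17.78 tilt az 7.2
F seat -3.7 8.6
card in seat -4.9 -0.1 70.5
```

Emit:
move_arm(
  increments=[255,-1.2,0,1.4,0,255,-2.3,0,2.9,0,255,-2.3,0,2.9,0],
)

```text
t: 38.25
ee_pos: [609.8, -14.5, 141.0]
orientation: [-3.077, -0.14, -0.482]
ft_force: [0.9, -0.3, 6.5]
width: 43.4
```

Run:
```python
from h import *
np.set_printoptions(precision=1,suppress=True)
rep();F();cs()
```

```text
t 38.25 p [609.8 -14.5 141. ] w 43.4 F [ 0.9 -0.3  6.5] M [-0.  -0.4 -0.1] q [-0.1  0.4  1.9  0.1  0.5  1.3]
jaw heading -84.69 jaw z -0.01 tilt 17.83 tilt az 7.1
F seat -0.8 6.5
card in seat -5.0 -0.1 67.2
```

Emit:
move_arm(
  increments=[255,-1,0,1.5,0,255,-2,0,3.1,0,255,-2,0,3.1,0],
)

```text
t: 38.62
ee_pos: [609.0, -14.6, 137.7]
orientation: [-3.076, -0.14, -0.482]
ft_force: [-0.8, -0.0, 7.7]
width: 43.3
```

Run:
```python
from h import *
np.set_printoptions(precision=1,suppress=True)
rep();F();cs()
```

```text
t 38.62 p [609.  -14.6 137.7] w 43.3 F [-0.8 -0.   7.7] M [-0.  -0.3 -0.1] q [-0.1  0.4  1.9  0.1  0.5  1.3]
jaw heading -84.69 jaw z -0.01 tilt 17.86 tilt az 7.1
F seat -2.8 7.2
card in seat -5.0 -0.1 63.8
```

Emit:
move_arm(
  increments=[255,-1.1,0,1.5,0,255,-2.1,0,3,0,255,-2.1,0,3,0],
)

```text
t: 39.0
ee_pos: [608.1, -14.7, 134.4]
orientation: [-3.076, -0.14, -0.483]
ft_force: [0.2, 0.3, 8.1]
width: 43.4
```

Run:
```python
from h import *
np.set_printoptions(precision=1,suppress=True)
rep();F();cs()
```

```text
t 39.0 p [608.1 -14.7 134.4] w 43.4 F [0.2 0.3 8.1] M [-0.  -0.3 -0. ] q [-0.1  0.4  1.9  0.1  0.5  1.3]
jaw heading -84.69 jaw z -0.01 tilt 17.89 tilt az 7.1
F seat -1.9 7.9
card in seat -5.0 -0.1 60.4
```

Emit:
move_arm(
  increments=[255,-1,0,1.4,0,255,-1.7,0,2.5,0,255,-1.7,0,2.5,0],
)

```text
t: 39.38
ee_pos: [608.1, -14.7, 133.8]
orientation: [-3.076, -0.14, -0.488]
ft_force: [-8.8, 0.2, 26.3]
width: 43.6
```

Run:
```python
from h import *
np.set_printoptions(precision=1,suppress=True)
rep();F();cs()
```

```text
t 39.38 p [608.1 -14.7 133.8] w 43.6 F [-8.8  0.2 26.3] M [0.2 0.2 0.1] q [-0.1  0.4  1.9  0.1  0.5  1.3]
jaw heading -84.69 jaw z -0.01 tilt 18.06 tilt az 7.0
F seat -15.3 23.1
card in seat -4.7 -0.1 59.8
```

Emit:
move_arm(
  increments=[255,0,0,0.5,0,200,0,0,0.3,0,100,0,0,0,0,0,0,0,0,0,0,0,0,0,0],
)

```text
t: 40.0
ee_pos: [607.3, -14.6, 133.0]
orientation: [-3.076, -0.14, -0.485]
ft_force: [-0.4, -0.2, -0.0]
width: 69.9
```

Run:
```python
from h import *
np.set_printoptions(precision=1,suppress=True)
rep();F();cs()
snap("scene",270,130,120,120,"s24")
```

```text
t 40.0 p [607.3 -14.6 133. ] w 69.9 F [-0.4 -0.2 -0. ] M [-0.1  0.3 -0. ] q [-0.1  0.4  1.9  0.1  0.5  1.3]
jaw heading -84.68 jaw z -0.01 tilt 17.95 tilt az 7.1
F seat -0.4 -0.2
card in seat -5.3 0.0 58.9
```

View pics/s24.png

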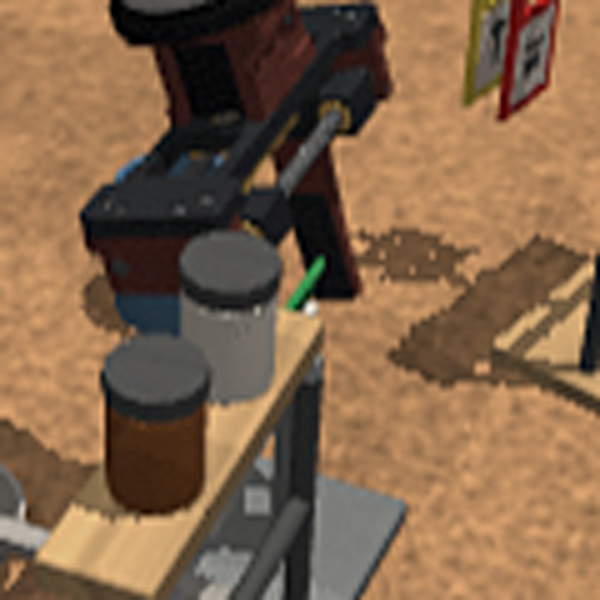

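Fingers free, no residual force. I retreat along the tool axis, then clear to the side for a look.

Emit:
move_arm(
  increments=[0,0,0,0,0,0,0,0,-20,0,0,0,0,-60,0,0,0,0,-110,0,0,0,0,-160,0,0,-50,0,-180,0,0,-100,0,-200,0,0,-150,0,-215,0,0,-200,0,-230,0,0,-240,0,-240,0,0,-240,0,-240,0],
)

```text
t: 41.42
ee_pos: [304.4, -44.1, 287.0]
orientation: [-3.076, -0.138, -0.486]
ft_force: [0.0, -0.5, 0.7]
width: 87.8
```

Run:
```python
from h import *
np.set_printoptions(precision=1,suppress=True)
rep()
snap("scene",0,0,560,420,"s25");snap("top",0,0,560,420,"t25");snap("top",230,160,70,70,"t25z");snap("top",85,100,130,110,"t25s")
```

```text
t 41.42 p [304.4 -44.1 287. ] w 87.8 F [ 0.  -0.5  0.7] M [-0.   0.3  0. ] q [-0.3 -0.4  2.3  0.2  0.9  1.1]
jaw heading -84.78 jaw z -0.01 tilt 18.0 tilt az 7.0
```

View pics/s25.png

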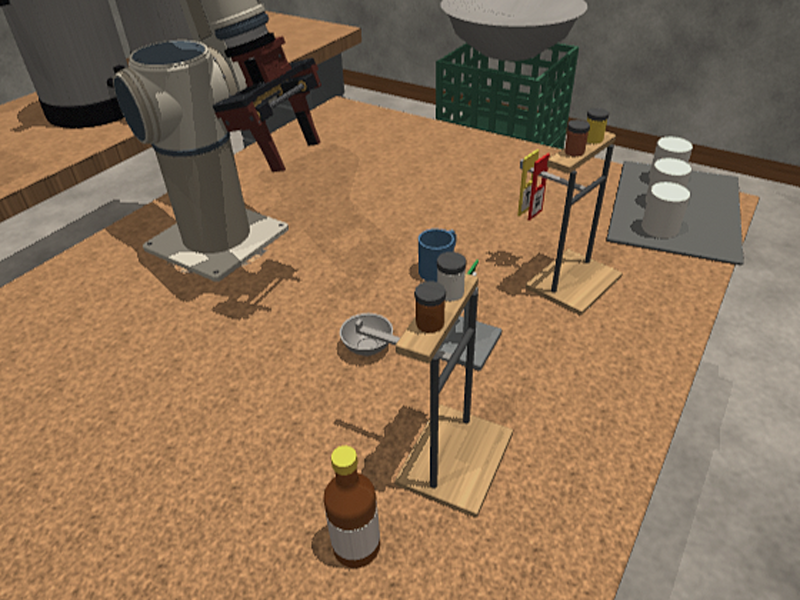

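View pics/t25z.png

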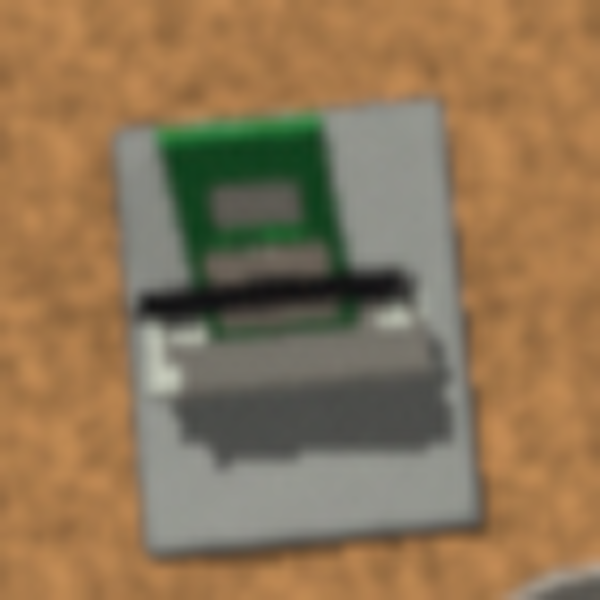

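View pics/t25.png

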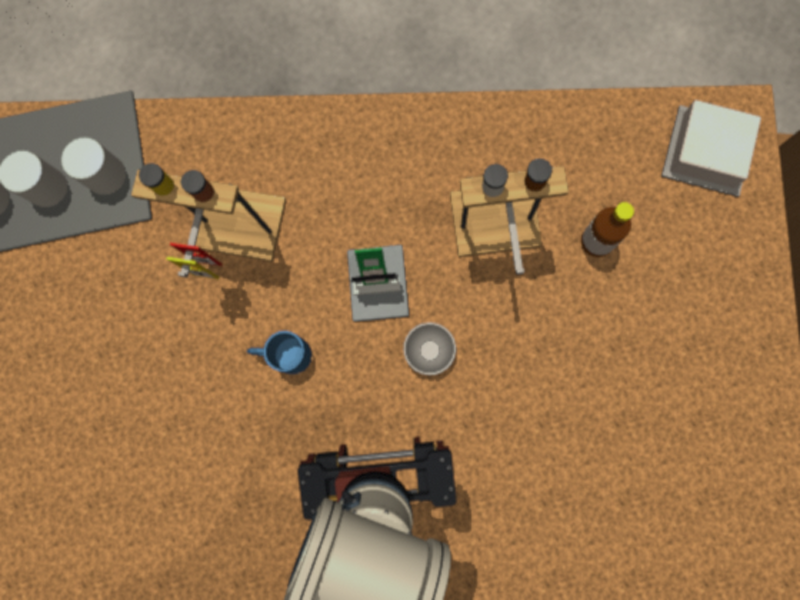

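Run:
```python
from h import *
np.set_printoptions(precision=1,suppress=True)
snap("scene",300,160,60,60,"s26")
h=lambda x,y:zz(x,y,230,160,600/70)
print([onz('top',*h(*p),z) for z in(150,162,175) for p in((162,128),(322,118))])
p=SEAT+120*zs-2*xs; print('pred top mid',p)
```

```text
[array([610.2,   8.1, 150. ]), array([612.3, -34.3, 150. ]), array([607.2,   6.7, 162. ]), array([609.3, -35.2, 162. ]), array([604. ,   5.2, 175. ]), array([606. , -36.2, 175. ])]
pred top mid [612.8 -13.8 162.7]
```

View pics/s26.png

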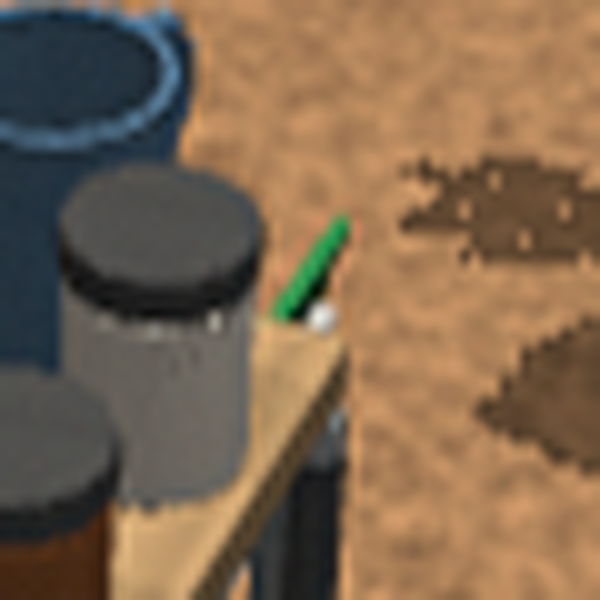

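Run:
```python
from h import *
np.set_printoptions(precision=1,suppress=True)
h=lambda x,y:zz(x,y,230,160,600/70);s=lambda x,y:zz(x,y,300,160,10)
print('card top +y',tri(s(347,217),h(160,126)))
for off in(60,):
    z0=SEAT+120*zs-2*xs+22*ys;print('pred',z0,proj('scene',z0),proj('top',z0),s(347,217),h(160,126))
# white strip-top dot in scene vs initial top view light bar left end / middle
for p in((187,147),(246,145)): print('strip dot',tri(s(322,317),h(*p)))
```

```text
card top +y (array([605.3,   5.8, 167.2]), np.float64(2.909248704735456))
pred [611.    8.1 162.7] [337.6 182.9] [247.8 172.8] (334.25, 181.25) (248.225, 174.25833333333333)
strip dot (array([604.4,   0.6, 142.8]), np.float64(5.439901823702357))
strip dot (array([606.3, -13.3, 151.4]), np.float64(3.331965405597059))
```

Run:
```python
from workcell import ctrl
print(ctrl.close_job())
```

```text
the job is handed in; nothing more can be done
None
```

I moved the red and yellow cards onto the spare hook. I then took the green card and slid it into the holder until it met a hard stop. The job was handed in at about 41.5 s of the 72 s allowed; no verdict is reported.

**How the tilt was done:** the move rows only allow shifts and a turn about the tool's own axis. I tilted the gripper to about 30° by asking for poses just out of reach. After taking the green card I brought it back to about 17°, so the card leaned roughly with the strip.

**Last checks:**
- **Red and yellow:** both hang on the spare hook in the final pictures.
- **Green in the holder:** it stands under the clip, and the lip has visibly moved outward. It looks centred on the lip. Sliding force was about 7–9 N for most of the way, with about 13–14 N (along the strip) on two early readings. The stop read about 23 N along the strip, and the card centre came out at 59.8 mm up the strip against the expected 60.
- **Release:** the fingers opened with almost no force left on them, and the arm ended well clear.
- **Mug, bowl and oil bottle:** I saw no sign in the final pictures that they had moved; I did not measure them.

**What disagreed:**
- **Holder height:** my first estimate was about 25 mm too low. I corrected it from touch, so the 59.8 mm figure rests on that correction.
- **Card top height:** the rough two-camera check put the card top about 24 mm above the strip's top, against 19 expected. The views missed each other by 3–5 mm, so this is only loosely consistent with the card being fully home.

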